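# Seat the round stage insert in the microscope

### The job

Fit the round insert plate into the round recess of the microscope's stage. It stands on edge in the white rack beside a square one: take it out, lay it flat on the blue mat with its knob up and let go of it, then take it again by the knob and lower it gently into the recess until it lies fully home and flush with the stage, and only then let go. Do not drop it in or ram the microscope with it, leave the square insert in its slot, and do not push the other things about.

Things in the scene. Friction and masses are not known exactly. Their poses are not given: they have to be found in the camera images.
- round_insert: Loose dark steel disc, 90 mm across, 8 mm thick, 0.13 to 0.22 kg; on one face a yellow ring and, on its axis, a round aluminium knob (24 mm across, 25 mm tall); origin at the plate's centre (mid-thickness), x axis out along the knob. Starts on edge in a rack slot, x level and towards the rack's +x side, top edge 100 mm above the table
- square_insert: Loose dark steel square plate, 70 x 70 x 8 mm, with the same knob and yellow ring; origin at the plate's centre (mid-thickness), x axis out along the knob. It stands in the other slot (which is which varies), top edge 80 mm above the table; to be left there
- rack: Fixed white plastic rack, 140 (x) x 100 (y) x 30 mm tall, origin under its centre. Two slots run along its y, 40 mm either side of the centre in its x; slot floor 10 mm above the table, slot walls 20 mm above that floor, slot about 9.6 mm wide, so that an insert may lean a few degrees
- mat: Fixed blue plastic mat, 180 (x) x 160 (y) x 6 mm thick, origin under its centre
- microscope: Fixed white microscope with a level black stage 240 (x) x 200 (y) mm whose top is 122 mm above the table; origin under the stage's centre. A white lamp pillar stands up to 300 mm high on its +y side, its near face 127 mm from the recess's centre, with the lamp leaning away in +y; focus knobs on its +-x sides, below the stage
- recess (a point): Centre of the floor of the round blind recess in the black stage (bright metal floor, small window in its middle): 91.5 mm across with a 1 mm chamfered mouth, 8 mm deep (mouth 8 mm above this point), z axis up. An insert fully home has its origin 4 mm above this point
- media_bottle: Amber bottle with orange cap, 60 mm across, 130 mm tall, origin under its centre; a bystander
- dish: Yellow shallow dish, 90 mm across, 16 mm tall, origin under its centre; a bystander
- tip_box: Green box 90 x 70 x 60 mm, origin under its centre; a bystander
- beaker: Steel beaker, 70 mm across, 80 mm tall, origin under its centre; a bystander
- counter_box: Flat grey box 50 x 70 x 35 mm, origin under its centre; a bystander

How it is judged:
By the outcome, as a careful person would: the job done as asked, in the order asked, and still so for the second after the job is handed in, with the robot touching nothing.
It also fails if it takes over 58 s, if anything falls off the work surface, if the arm or the gripper's body presses on something with over 40 N, if the wrist force passes 120 N, or if a joint passes its speed limit or range.

### The arm

A 7-joint arm with a two-finger parallel gripper is mounted at the origin on the work surface. World frame = base frame: x ahead of the robot, y to its left, z up, the work surface at z = 0. Lengths are in m, angles in rad, forces in N, time in s.
With the tool pointing down it reaches from about 0.425 to 1.025 m from the base axis. Payload 9.4 kg.
Tool frame: the origin (TCP) lies between the finger pads; the fingertips stand 25 mm ahead of it and the grasp point (between the pads) lies 6 mm ahead of it; z points along the fingers, y is the line along which they close (so a half turn about z gives the same grasp; the last joint's range is limited). The gripper opens to 93 mm and grips with 3 to 60 N. Pads are 15 mm wide; open, the fingers measure 128 mm over their backs; the gripper's body (75 mm by 188 mm) begins 65 mm behind the grasp point.
Start: joints at [-1.278, 0.599, -0.003, 1.599, 0.002, 0.943, -0.08], TCP at [0.262, 0.676, 0.222] pointing down, gripper open.
Joint ranges: [-2.57, 2.57], [-0.35, 1.97], [-1.29, 1.29], [0.11, 2.56], [-1.05, 4.19], [0.11, 1.86], [-2.63, 2.63]. Speed limits (rad/s): [2.22, 2.22, 3.01, 3.01, 3.14, 3.14, 3.14].

### API

Orientations are given as a rotation vector (axis times angle).
In Python, from station import sense, cams, order, models gives the robot as it stands.
- The arm moves only by the tool servo_tool, never from a script. Its argument "moves" is a list of rows, each an object with "grip": the opening, from 0 (shut) to 1 (fully open); "xyz": the shift along the tool's x, y, z in cm, a list of three; "angular": the turn, a rotation vector about the tool's x, y, z in degrees, a list of three. In form: [{"grip": grip, "xyz": [dx, dy, dz], "angular": [wx, wy, wz]}, ...]. A call has 1 to 5 rows; each row is the pose to reach, as a shift and turn from the pose commanded when the call began, along the tool's axes at that moment; what a row does not reach only later rows make up. A row lasts 1/10 s, in which the tool goes at most 50 mm and 8.59 degrees, less where a joint would pass 70% of its speed; a pose out of reach is approached as far as the arm can. A call with a gripper value outside its range is refused whole. The fingers move at their own pace and stop on an object; "newtons" is the grip in N (left out, the last holds). Time passes only in rows, so rows that repeat a pose let the fingers close. It gives the time, the measured TCP pose, the force, the opening and the grip force at its end, in the units of the state.
- sense(): the state, without advancing time (a new reading comes with each control period).
- cams.capture(name): name is "scene" or "top" or "wrist"; returns a dict with "color" (400x640x3 uint8, red, green, blue), "K" (3x3 intrinsics, pixels), "dist_coeffs" ([k1, k2, p1, p2, k3] as OpenCV has them; the pictures are not rectified), "rvec" (rotation vector, rad) and "tvec" (3), from world to camera coordinates, as OpenCV has them; the wrist camera has in their place "T_tool_cam" (4x4, takes a point from camera to tool coordinates, whose origin is the TCP and whose axes are the flange's). Camera axes: x right, y down, z forward; pixel columns grow to the right and rows downward; lengths in m; the calibration is good to about 2 mm. A picture is of the moment at which its call begins: read the wrist's pose just before it. There is no depth.
- order.hand_in(): hands the job in; it is judged then, once.
Trained networks look in the newest picture that a camera, given by its name, has taken for a name from the list of things; names that differ only in an ending like _2 or _b are one class to them, and where a whole thing is asked for, a point or a joint stands for the part that bears it (a point fixed in the world has none). Each returns a list of dicts, best first, with "score" (0 to 1); they miss things now and then, are a little off and sometimes report something else, mostly with a low value. They report only what shows in the picture. A call takes as long as a camera call.
- models.cut_out(query, camera): "pixels" (400x640 bool, what is visible of it) and "position" ([row, column] in pixels, amid what is visible of it).
- models.place_of(query, camera): "position" ([row, column] in pixels: a listed point, or the origin of a listed thing).
The state is a dict: "time": time; "joints": joint angles; "joint_velocities": joint speeds; "effort": joint torques, N m; "tool_pos": TCP position; "tool_rot": TCP orientation; "ft_force": force on the tool from outside, world axes, zero at the start; "moment": the same for the moment, N m; "grip_width": opening from 0.0 (shut) to 1.0 (fully open); "grasp_force": force on a finger pad.
Only numpy, scipy, OpenCV 4.12 (cv2) and the standard library are available. Lean on these libraries where they do the work, as an engineer would, in place of code of your own. Each camera call takes 0.05 s, during which the arm holds its last target. There are 200 camera calls.

## Working session

There is one attempt and no reset: what is moved stays moved. The work goes in short steps, Python scripts to look and compute and a tool call to move; the robot and the scene stay as the last step left them, time stands still between calls to the robot, and variables do not carry over. Pictures are saved under pics/ and viewed, at most 10 in all, crops included, and the job is handed in when it is done.

Besides the shell and the picture viewer there is one more tool, called after "Emit:" as a command line: name --argument value ..., lists and objects as JSON in quotes. servo_tool: Moves the arm, as the interface text tells. Its arguments: {"type":"object","properties":{"moves":{"type":"array"},"newtons":{"type":"number"}},"required":["moves"]}

```bash
mkdir -p pics
cat > h.py <<'E'
import numpy as np,cv2
from scipy.spatial.transform import Rotation as R
from station import sense,cams,order,models
def cap(n):
    s=sense();c=cams.capture(n)
    if 'rvec' in c:
        Rm=cv2.Rodrigues(np.array(c['rvec'],float))[0];t=np.array(c['tvec'],float).ravel()
    else:
        T=np.eye(4);T[:3,:3]=R.from_rotvec(s['tool_rot']).as_matrix();T[:3,3]=s['tool_pos']
        M=np.linalg.inv(T@np.array(c['T_tool_cam']));Rm=M[:3,:3];t=M[:3,3]
    c['Rm'],c['t']=Rm,t
    c['K']=np.array(c['K'],float);c['D']=np.array(c['dist_coeffs'],float)
    return c
def ray(c,rc):
    p=cv2.undistortPoints(np.array([[[rc[1],rc[0]]]],float),c['K'],c['D'])[0,0]
    return -c['Rm'].T@c['t'], c['Rm'].T@np.array([p[0],p[1],1])
def at_z(c,rc,z):
    o,d=ray(c,rc);return o+d*(z-o[2])/d[2]
def tri(l):
    A=np.zeros((3,3));b=np.zeros(3)
    for c,rc in l:
        o,d=ray(c,rc);d=d/np.linalg.norm(d);P=np.eye(3)-np.outer(d,d);A+=P;b+=P@o
    x=np.linalg.solve(A,b);return x
def proj(c,X):
    return cv2.projectPoints(np.atleast_2d(X).astype(float),cv2.Rodrigues(c['Rm'])[0],c['t'],c['K'],c['D'])[0][:,0,::-1]
def save(c,n): cv2.imwrite('pics/'+n,c['color'][:,:,::-1])
E
cat > a.py <<'E'
from h import *
C={n:cap(n) for n in('scene','top')}
for n in C: save(C[n],n+'0.png')
for q in['round_insert','square_insert','rack','mat','microscope','recess','media_bottle','dish','tip_box','beaker','counter_box']:
    P={}
    for n in C:
        r=models.place_of(q,n)
        if r: P[n]=(np.round(r[0]['position'],1),round(r[0]['score'],2))
    o=tri([(C[n],P[n][0]) for n in P]) if len(P)==2 else None
    print(q,P,None if o is None else o.round(4))
for n in C: print(n,(-C[n]['Rm'].T@C[n]['t']).round(3))
s=sense();print({k:np.round(s[k],3) for k in('time','tool_pos','tool_rot','ft_force','grip_width')})
E
python3 a.py; python3 -c "
import cv2,numpy as np
a=cv2.imread('pics/scene0.png');b=cv2.imread('pics/top0.png');cv2.imwrite('pics/both.png',cv2.resize(np.vstack([a,b]),(480,600)))"
```

```text
round_insert {'scene': (array([347.1, 325.8]), 0.45), 'top': (array([242.4, 405. ]), 0.48)} [ 0.6075 -0.2182 -0.8389]
square_insert {'scene': (array([163.4, 273.7]), 0.6), 'top': (array([213.3, 398. ]), 0.61)} [ 0.5775 -0.3131  0.0388]
rack {'scene': (array([162.4, 286.4]), 0.98), 'top': (array([231.4, 398.3]), 0.79)} [ 0.5326 -0.316   0.0079]
mat {'scene': (array([238.9, 336. ]), 0.63), 'top': (array([215. , 288.1]), 0.64)} [ 0.5822 -0.0194  0.011 ]
microscope {'scene': (array([315.2, 429.8]), 0.74), 'top': (array([233. , 183.2]), 0.77)} [0.536  0.2726 0.0006]
recess {'scene': (array([298.7, 443.8]), 0.68), 'top': (array([229.9, 165. ]), 0.71)} [0.532  0.2789 0.117 ]
media_bottle {'scene': (array([302.5, 289.9]), 0.59), 'top': (array([148.7, 268.9]), 0.71)} [ 0.778   0.0372 -0.0147]
dish {'scene': (array([247.2, 255.7]), 0.95), 'top': (array([153.7, 330.4]), 0.56)} [ 0.7602 -0.139  -0.0099]
tip_box {'scene': (array([199. , 245.3]), 0.85), 'top': (array([170. , 388.6]), 0.98)} [ 0.7035 -0.2951 -0.0094]
beaker {'scene': (array([116.6, 272.6]), 0.67), 'top': (array([258.9, 472.5]), 0.69)} [ 0.455  -0.5066  0.0086]
counter_box {'scene': (array([345.4, 325.7]), 0.88), 'top': (array([150.3, 215.7]), 0.9)} [0.7732 0.1802 0.0044]
scene [0.937 0.325 0.92 ]
top [ 0.359 -0.1    1.32 ]
{'time': np.float64(1.2), 'tool_pos': array([0.262, 0.676, 0.222]), 'tool_rot': array([ 0.578,  3.088, -0.   ]), 'ft_force': array([-0.508,  0.135, -0.204]), 'grip_width': np.float64(1.001)}
```

View pics/top0.png

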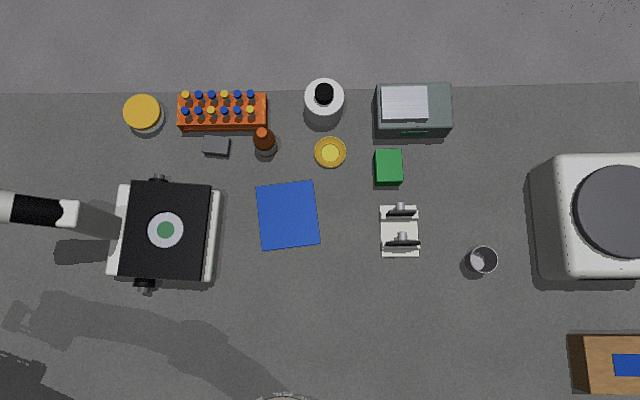

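View pics/scene0.png

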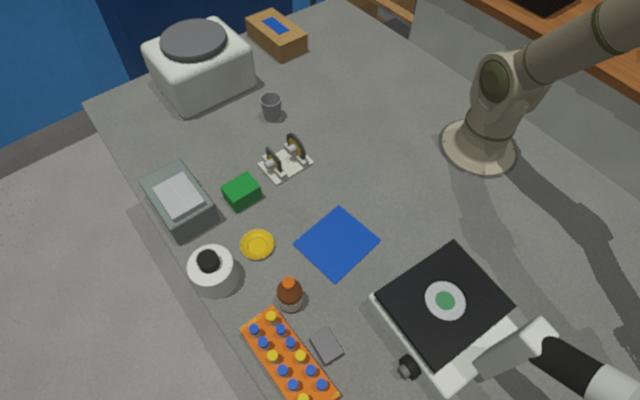

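The top view shows the round insert in the rack's near slot at about (row 242, col 403), with its knob towards +x. The square insert is in the far slot at (212, 400). The recess is at (230, 165) and the mat at (215, 288). The scene view agrees: both knobs face away from the base.

I'll move to the rack, passing in front of the microscope.

```bash
cat >> h.py <<'E'
def go(p,Rt=None,pose=None):
    s=sense() if pose is None else pose
    R0=R.from_rotvec(s['tool_rot']);Rt=R0 if Rt is None else Rt
    d=R0.inv().apply(np.array(p)-s['tool_pos'])*100; w=np.degrees((R0.inv()*Rt).as_rotvec())
    print('xyz',d.round(2).tolist(),'ang',w.round(2).tolist());return {'tool_pos':np.array(p),'tool_rot':Rt.as_rotvec()}
def down(yaw,th):  # tool y along rack y (yaw about z), tip leaning to rack -x by th deg
    t=np.radians(th);c,s_=np.cos(t),np.sin(t)
    M=np.array([[-c,0,-s_],[0,1,0],[s_,0,-c]])
    return R.from_euler('z',yaw,degrees=True)*R.from_matrix(M)
E
python3 -c "
from h import *
p=go([.43,.33,.33]);p=go([.47,-.0,.33],down(0,0),p);p=go([.53,-.29,.33],down(0,0),p)"
```

```text
xyz [-28.16, -26.19, -10.79] ang [0.0, 0.0, 0.0]
xyz [-15.66, -29.32, 0.0] ang [-0.0, 0.0, -21.19]
xyz [-6.0, -29.0, 0.0] ang [0.0, 0.0, 0.0]
```

Emit:
servo_tool --moves '[{"grip": 1,"xyz": [-28,-26,-11],"angular": [0,0,0]},{"grip": 1,"xyz": [-28,-26,-11],"angular": [0,0,0]},{"grip": 1,"xyz": [-28,-26,-11],"angular": [0,0,0]},{"grip": 1,"xyz": [-28,-26,-11],"angular": [0,0,0]},{"grip": 1,"xyz": [-28,-26,-11],"angular": [0,0,0]}]'

```text
time: 1.7
tool_pos: [0.3677, 0.4581, 0.2918]
tool_rot: [0.577, 3.088, 0.0]
ft_force: [0.7, 0.1, -0.0]
grip_width: 1.0
grasp_force: 0.0
```

Emit:
servo_tool --moves '[{"grip": 1,"xyz": [-16,-22,-4],"angular": [0,0,-21]},{"grip": 1,"xyz": [-16,-22,-4],"angular": [0,0,-21]},{"grip": 1,"xyz": [-16,-22,-4],"angular": [0,0,-21]},{"grip": 1,"xyz": [-16,-22,-4],"angular": [0,0,-21]},{"grip": 1,"xyz": [-16,-22,-4],"angular": [0,0,-21]}]'

```text
time: 2.2
tool_pos: [0.4307, 0.2188, 0.3282]
tool_rot: [0.005, 3.141, 0.001]
ft_force: [0.8, -0.9, 0.5]
grip_width: 0.998
grasp_force: 0.0
```

Emit:
servo_tool --moves '[{"grip": 1,"xyz": [-5,-28,0],"angular": [0,0,0]},{"grip": 1,"xyz": [-5,-28,0],"angular": [0,0,0]},{"grip": 1,"xyz": [-5,-28,0],"angular": [0,0,0]},{"grip": 1,"xyz": [-5,-28,0],"angular": [0,0,0]},{"grip": 1,"xyz": [-5,-28,0],"angular": [0,0,0]}]'

```text
time: 2.7
tool_pos: [0.4736, -0.0274, 0.3281]
tool_rot: [0.005, 3.14, 0.0]
ft_force: [1.4, -0.0, 0.5]
grip_width: 0.999
grasp_force: 0.0
```

```bash
python3 -c "
from h import *
s=sense();print({k:np.round(s[k],4).tolist() for k in('time','joints','tool_pos','tool_rot')})
go([.53,-.25,.33],down(0,0))"
```

```text
{'time': 2.7, 'joints': [-0.2083, 0.1697, 0.1735, 2.0268, -0.0362, 0.9467, 1.5515], 'tool_pos': [0.4736, -0.0274, 0.3281], 'tool_rot': [0.0049, 3.1403, 0.0004]}
xyz [-5.71, -22.24, -0.19] ang [0.01, 0.07, -0.18]
```

Emit:
servo_tool --moves '[{"grip": 1,"xyz": [-6,-22,0],"angular": [0,0,0]},{"grip": 1,"xyz": [-6,-22,0],"angular": [0,0,0]},{"grip": 1,"xyz": [-6,-22,0],"angular": [0,0,0]},{"grip": 1,"xyz": [-6,-22,0],"angular": [0,0,0]},{"grip": 1,"xyz": [-6,-22,0],"angular": [0,0,0]}]'

```text
time: 3.2
tool_pos: [0.533, -0.2499, 0.3277]
tool_rot: [0.01, 3.141, -0.003]
ft_force: [0.7, -0.3, -0.6]
grip_width: 1.001
grasp_force: 0.0
```

```bash
cat > w.py <<'E'
from h import *
import sys
c=cap('wrist');save(c,sys.argv[1])
s=sense();print({k:np.round(s[k],4).tolist() for k in('time','joints','tool_pos','tool_rot')})
print((-c['Rm'].T@c['t']).round(3), c['Rm'][2].round(2))
for q in sys.argv[2:]:
    for r in models.place_of(q,'wrist')[:2]: print(q,np.round(r['position'],1),round(r['score'],2),at_z(c,r['position'],.055).round(4))
import pickle;pickle.dump((c,{q:models.place_of(q,'wrist') for q in sys.argv[2:]}),open(sys.argv[1]+'.pkl','wb'))
E
python3 w.py w1.png round_insert square_insert rack
```

```text
{'time': 3.25, 'joints': [0.1383, 0.3367, 0.2838, 1.8044, -0.1056, 1.0133, 2.0243], 'tool_pos': [0.5333, -0.2532, 0.3276], 'tool_rot': [0.0145, 3.1407, -0.0059]}
[ 0.466 -0.25   0.491] [ 0.24 -0.   -0.97]
round_insert [140.1 270.2] 0.85 [ 0.4967 -0.3186  0.055 ]
square_insert [199.6 272.5] 0.58 [ 0.5743 -0.319   0.055 ]
rack [163.9 277.9] 0.67 [ 0.527 -0.31   0.055]
```

View pics/w1.png

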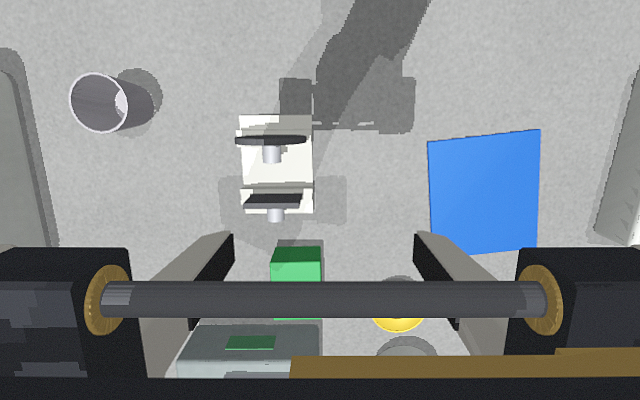

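The wrist view shows the round disc at (row 140, col 270) with its knob pointing down-image (+x). The square insert is at (200, 272).

```bash
cat > y.py <<'E'
from h import *
import pickle,sys
c,_=pickle.load(open(sys.argv[1],'rb'))
im=c['color'].astype(int);hsv=cv2.cvtColor(c['color'],cv2.COLOR_RGB2HSV)
m=((im.min(2)>215)&(hsv[...,1]<45)).astype(np.uint8)
n,l,st,ce=cv2.connectedComponentsWithStats(m)
r0,r1,c0,c1=map(int,sys.argv[2:6])
pts=np.argwhere(m[r0:r1,c0:c1])+[r0,c0]
W=np.array([at_z(c,p,.03)[:2] for p in pts]);print(len(W))
r=cv2.minAreaRect((W*1000).astype(np.float32));print(r)
print(cv2.boxPoints(r).round(1).tolist())
E
python3 y.py w1.png.pkl 105 225 225 325
cat > y2.py <<'E'
from h import *
C={n:cap(n) for n in('scene','top','wrist')}
P={q:{} for q in('round_insert','square_insert','mat','recess')}
for q in P:
    for n in C:
        r=models.place_of(q,n)
        if r:
            P[q][n]=r[0]['position'];print(q,n,np.round(r[0]['position']),round(r[0]['score'],2))
for q in P:
    ks=[k for k in P[q] if not(q=='round_insert' and k=='scene')]
    print(q,ks,tri([(C[k],P[q][k]) for k in ks]).round(4))
E
python3 y2.py
```

```text
3393
((538.6627807617188, -317.4114074707031), (146.29837036132812, 100.46967315673828), 0.09367925673723221)
[[465.3999938964844, -267.29998779296875], [465.6000061035156, -367.79998779296875], [611.9000244140625, -367.5], [611.7000122070312, -267.1000061035156]]
round_insert scene [143. 294.] 0.59
round_insert wrist [140. 266.] 0.7
square_insert scene [162. 270.] 0.77
square_insert wrist [200. 268.] 0.98
mat scene [243. 334.] 0.87
mat top [215. 289.] 0.65
mat wrist [195. 478.] 0.68
recess scene [298. 444.] 0.86
recess top [227. 166.] 0.92
round_insert ['wrist'] [ 0.4605 -0.2333  0.5648]
square_insert ['scene', 'wrist'] [ 0.5808 -0.3229  0.0365]
mat ['scene', 'top', 'wrist'] [ 0.5856 -0.0183 -0.0029]
recess ['scene', 'top'] [0.5363 0.2762 0.124 ]
```

```bash
python3 -c "
from h import *
Rt=down(0,20);z=Rt.apply([0,0,1]);G=np.array([.516,-.319,.055])
print((G-.01*z).round(4));p=go(G-.12*z,Rt)"
```

```text
[ 0.5194 -0.319   0.0644]
xyz [-2.44, -7.33, 15.98] ang [0.03, 20.0, -0.19]
```

Emit:
servo_tool --moves '[{"grip": 1,"xyz": [-2.4,-7.3,16],"angular": [0,20,0]},{"grip": 1,"xyz": [-2.4,-7.3,16],"angular": [0,20,0]},{"grip": 1,"xyz": [-2.4,-7.3,16],"angular": [0,20,0]},{"grip": 1,"xyz": [-2.4,-7.3,16],"angular": [0,20,0]},{"grip": 1,"xyz": [-2.4,-7.3,16],"angular": [0,20,0]}]'

```text
time: 4.8
tool_pos: [0.5551, -0.3192, 0.1631]
tool_rot: [-0.006, -2.786, -0.003]
ft_force: [-0.8, 0.9, 1.2]
grip_width: 1.0
grasp_force: 0.0
```

```bash
python3 w.py w2.png round_insert square_insert
python3 - <<'E'
from h import *
import pickle
c1,p1=pickle.load(open('w1.png.pkl','rb'));c2,p2=pickle.load(open('w2.png.pkl','rb'))
print(tri([(c,p['round_insert'][0]['position']) for c,p in((c1,p1),(c2,p2))]))
E
```

```text
{'time': 4.85, 'joints': [0.1921, 0.7156, 0.2989, 1.6277, -0.0494, 1.1432, 2.0465], 'tool_pos': [0.5557, -0.3189, 0.1659], 'tool_rot': [-0.0059, -2.7889, -0.0022]}
[ 0.549 -0.321  0.34 ] [-0.11  0.   -0.99]
round_insert [174.7 326.2] 0.68 [ 0.4956 -0.3176  0.055 ]
square_insert [269.6 324. ] 0.94 [ 0.5747 -0.3199  0.055 ]
[ 0.49646321 -0.31772624  0.05977962]
```

View pics/w2.png

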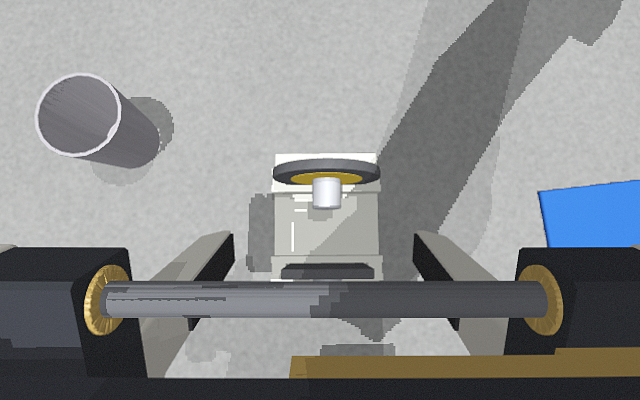

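The second wrist view shows the disc at (172, 326) and its knob at cols 313–341, rows 180–209. The knob sits between the fingers, whose tips are at cols 234 and 415.

```bash
python3 -c "
from h import *
import pickle
c,_=pickle.load(open('w2.png.pkl','rb'))
for p,z in(((209,327),.067),((209,327),.055),((195,313),.055),((195,341),.055),((160,327),.1),((172,273),.055),((172,380),.055)): print(p,z,at_z(c,p,z).round(4))
print(proj(c,[[.4957,-.318,.1],[.5247,-.318,.067],[.5247,-.318,.055],[.4997,-.318,.1]]))
Rt=down(0,20);z=Rt.apply([0,0,1]);G=np.array([.516,-.3177,.056])
p=go(G-.03*z,Rt);p=go(G-.01*z,Rt,p)"
```

```text
(209, 327) 0.067 [ 0.5258 -0.3172  0.067 ]
(209, 327) 0.055 [ 0.5248 -0.3171  0.055 ]
(195, 313) 0.055 [ 0.5129 -0.3288  0.055 ]
(195, 341) 0.055 [ 0.513  -0.3052  0.055 ]
(160, 327) 0.1 [ 0.4933 -0.3174  0.1   ]
(172, 273) 0.055 [ 0.4931 -0.3627  0.055 ]
(172, 380) 0.055 [ 0.4935 -0.2719  0.055 ]
[[163.22950321 326.23424044]
 [207.64780248 326.03733893]
 [208.90817579 325.90235259]
 [168.72496384 326.26746448]]
xyz [0.01, 0.07, 9.13] ang [0.02, 0.2, -0.17]
xyz [-0.0, 0.0, 2.0] ang [-0.0, 0.0, -0.0]
```

Emit:
servo_tool --moves '[{"grip": 1,"xyz": [0,0.15,3],"angular": [0,0,0]},{"grip": 1,"xyz": [0,0.15,6],"angular": [0,0,0]},{"grip": 1,"xyz": [0,0.15,8],"angular": [0,0,0]},{"grip": 1,"xyz": [0,0.15,9.6],"angular": [0,0,0]},{"grip": 1,"xyz": [0,0.15,11.1],"angular": [0,0,0]}]'

```text
time: 5.55
tool_pos: [0.5193, -0.3167, 0.0647]
tool_rot: [-0.004, -2.796, 0.0]
ft_force: [-0.9, 0.1, -0.2]
grip_width: 0.999
grasp_force: 0.0
```

Emit:
servo_tool --moves '[{"grip": 0.5,"xyz": [0,0,0],"angular": [0,0,0]},{"grip": 0.35,"xyz": [0,0,0],"angular": [0,0,0]}]' --newtons 10

```text
time: 5.75
tool_pos: [0.5196, -0.317, 0.0649]
tool_rot: [-0.004, -2.795, 0.0]
ft_force: [-0.1, -0.4, 0.1]
grip_width: 0.878
grasp_force: 0.0
```

```bash
python3 -c "
from h import *
Rt=down(0,20);z=Rt.apply([0,0,1]);G=np.array([.516,-.3172,.056])
p=go(G-.01*z,Rt);s=sense();print(s['tool_pos'],s['grip_width'],s['time'],s['ft_force'])
c=cap('wrist');save(c,'w3.png')"
```

```text
xyz [0.03, -0.02, -0.04] ang [0.03, 0.12, -0.17]
[ 0.51955348 -0.31704452  0.06493493] 0.8782233014950903 5.75 [-0.1478312  -0.41056906  0.08859191]
```

View pics/w3.png

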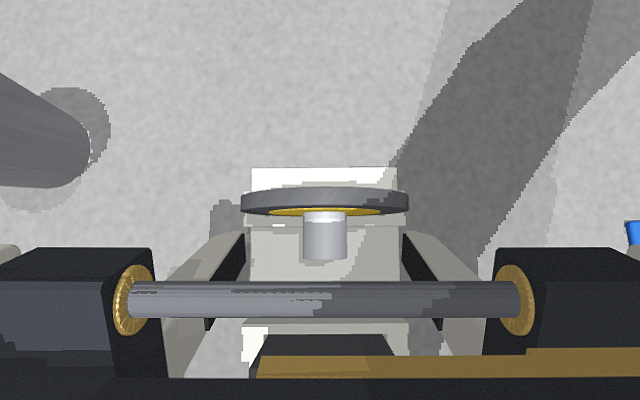

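The knob sits centred between the fingers, and the tips (row 233) clear the disc's face (row 212). I'll close the gripper.

Emit:
servo_tool --moves '[{"grip": 0,"xyz": [0,0,0],"angular": [0,0,0]},{"grip": 0,"xyz": [0,0,0],"angular": [0,0,0]},{"grip": 0,"xyz": [0,0,0],"angular": [0,0,0]},{"grip": 0,"xyz": [0,0,0],"angular": [0,0,0]},{"grip": 0,"xyz": [0,0,0],"angular": [0,0,0]}]' --newtons 25

```text
time: 6.3
tool_pos: [0.5187, -0.3171, 0.0633]
tool_rot: [-0.005, -2.793, -0.001]
ft_force: [-0.7, 0.2, -0.2]
grip_width: 0.404
grasp_force: 0.0
```

Emit:
servo_tool --moves '[{"grip": 0,"xyz": [0,0,0],"angular": [0,0,0]},{"grip": 0,"xyz": [0,0,0],"angular": [0,0,0]},{"grip": 0,"xyz": [0,0,0],"angular": [0,0,0]},{"grip": 0,"xyz": [0,0,0],"angular": [0,0,0]},{"grip": 0,"xyz": [0,0,0],"angular": [0,0,0]}]'

```text
time: 6.8
tool_pos: [0.5187, -0.3168, 0.0633]
tool_rot: [-0.004, -2.793, -0.001]
ft_force: [1.5, 1.3, 0.8]
grip_width: 0.22
grasp_force: 24.6
```

Emit:
servo_tool --moves '[{"grip": 0,"xyz": [0.35,0,-0.94],"angular": [0,0,0]},{"grip": 0,"xyz": [1.05,0,-2.8],"angular": [0,0,0]},{"grip": 0,"xyz": [2.1,0,-5.6],"angular": [0,0,0]},{"grip": 0,"xyz": [3.4,0,-9.4],"angular": [0,0,0]},{"grip": 0,"xyz": [3.4,0,-9.4],"angular": [0,0,0]}]'

```text
time: 7.3
tool_pos: [0.5207, -0.3191, 0.1686]
tool_rot: [-0.006, -2.8, 0.004]
ft_force: [0.3, -0.6, -0.0]
grip_width: 0.002
grasp_force: 0.0
```

```bash
python3 w.py w4.png round_insert
```

```text
{'time': 7.35, 'joints': [0.1991, 0.6749, 0.3041, 1.7168, -0.0387, 1.0829, 2.0588], 'tool_pos': [0.52, -0.3183, 0.1664], 'tool_rot': [-0.0058, -2.7976, 0.0027]}
[ 0.512 -0.32   0.345] [-0.1 -0.  -1. ]
round_insert [196.5 323.5] 0.63 [ 0.4809 -0.3205  0.055 ]
```

View pics/w4.png

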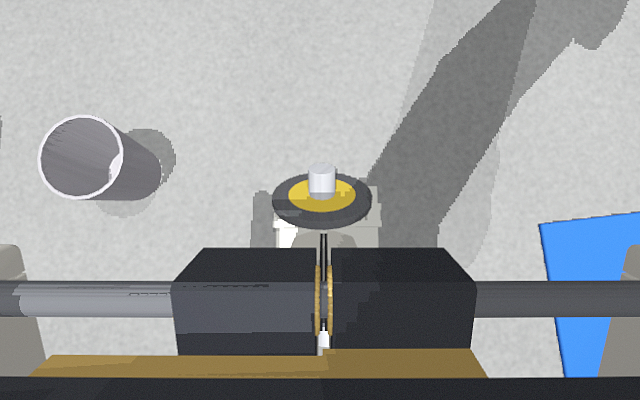

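The grasp slipped. The disc now lies tilted on the rack at about (196, 323), face up, with the knob pointing up-image (-x) at (170, 322). I'll back off, open the gripper, and measure its new pose from several views.

Emit:
servo_tool --moves '[{"grip": 1,"xyz": [-2,0,-5],"angular": [0,0,0]},{"grip": 1,"xyz": [-4,8,-10],"angular": [0,0,0]},{"grip": 1,"xyz": [-4,12,-10],"angular": [0,0,0]},{"grip": 1,"xyz": [-4,12,-10],"angular": [0,0,0]},{"grip": 1,"xyz": [-4,12,-10],"angular": [0,0,0]}]'

```text
time: 7.95
tool_pos: [0.5931, -0.191, 0.243]
tool_rot: [0.007, -2.793, -0.004]
ft_force: [-0.1, 0.5, 0.1]
grip_width: 0.386
grasp_force: 0.0
```

```bash
cat > fit.py <<'E'
from h import *
import pickle,sys
from scipy.optimize import minimize
th=np.linspace(0,2*np.pi,60);u=np.c_[np.cos(th),np.sin(th)]
def cyl(r,x0,x1): return np.vstack([np.c_[np.full(60,x),r*u] for x in(x0,x1)])
def Rn(n):
    n=n/np.linalg.norm(n);a=np.cross(n,[.3,.9,.1]);a/=np.linalg.norm(a);return np.c_[n,a,np.cross(n,a)]
def sil(c,p,M,parts):
    m=np.zeros((400,640),np.uint8)
    for q in parts:
        h=cv2.convexHull(np.round(proj(c,p+q@M.T)[:,::-1]*8).astype(np.int32));cv2.fillConvexPoly(m,h,1,shift=3)
    return m>0
def mask(n):
    r=models.cut_out('round_insert',n);return r[:3]
parts=[cyl(.045,-.004,.004),cyl(.012,.004,.029)]
def fit(obs,p0,n0):
    def f(v):
        M=Rn(v[3:]);e=0
        for c,m in obs:
            s=sil(c,v[:3],M,parts);e+=1-(s&m).sum()/max(1,(s|m).sum())
        return e
    S=np.vstack([np.r_[p0,n0]]+[np.r_[p0,n0]+d for d in np.diag([.01,.01,.01,.25,.25,.25])])
    r=minimize(f,S[0],method='Nelder-Mead',options=dict(initial_simplex=S,maxiter=400,xatol=1e-4,fatol=1e-4))
    n=r.x[3:]/np.linalg.norm(r.x[3:]);return r.x[:3],n,r.fun/len(obs)
E
cat > f1.py <<'E'
from fit import *
obs=[];vis=[]
for n in('scene','top','wrist'):
    c=cap(n);r=models.cut_out('round_insert',n)
    for k in r[:2]: print(n,np.round(k['position']),round(k['score'],2),k['pixels'].sum())
    if r: obs.append((c,r[0]['pixels']))
    v=c['color'].copy()
    if r: v[cv2.Canny(r[0]['pixels'].astype(np.uint8)*255,50,100)>0]=[255,0,0]
    q=np.clip(proj(c,[.5,-.32,.05])[0].astype(int),[50,60],[349,579])
    vis.append(cv2.resize(v[q[0]-50:q[0]+50,q[1]-60:q[1]+60],(480,400))[:,:,::-1] if n!='wrist' else cv2.resize(v,(480,300))[:,:,::-1])
cv2.imwrite('pics/f1.png',cv2.resize(np.vstack([np.hstack([vis[0],vis[1]]),np.hstack([vis[2],vis[2]*0])]),(800,583)))
pickle.dump(obs,open('obs.pkl','wb'));s=sense();print(s['time'],s['tool_pos'])
for n0 in([-.6,0,.8],[.6,0,.8],[0,0,1]): print(fit(obs,[.495,-.32,.05],n0))
E
python3 f1.py
```

```text
top [251. 407.] 0.64 836
wrist [148. 218.] 0.86 3360
8.25 [ 0.59019272 -0.19896173  0.24289738]
(array([ 0.47662307, -0.32154578,  0.03177607]), array([-0.6376736 , -0.01751389,  0.77010755]), np.float64(0.05350850520790146))
(array([ 0.47969352, -0.32351261,  0.01245863]), array([0.50647412, 0.35527066, 0.78566324]), np.float64(0.16424084113500886))
(array([ 0.4757007 , -0.32457568,  0.0135063 ]), array([-0.17870745, -0.19703229,  0.96397195]), np.float64(0.18113409089648558))
```

View pics/f1.png

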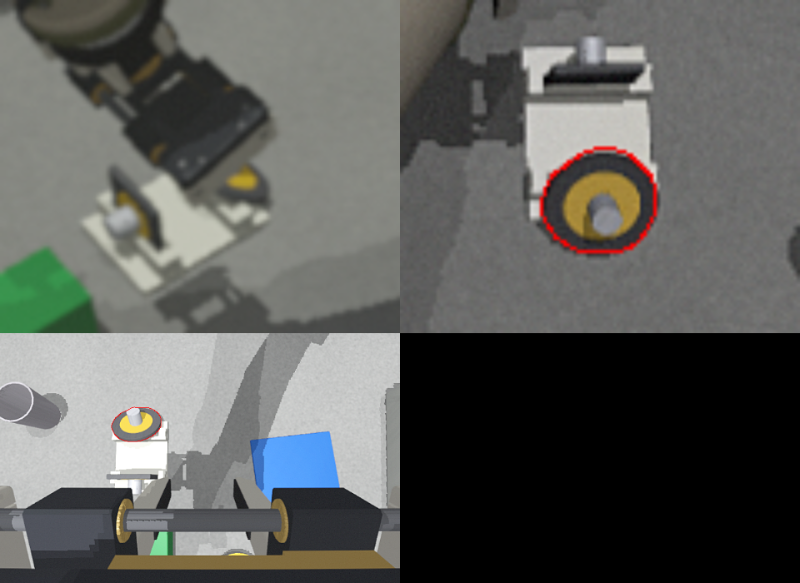

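The scene crop shows the arm occluding most of the disc. The top crop shows the disc knob-up, leaning on the rack's -x edge, and the wrist view shows the same. The square insert is untouched.

The fit puts the disc's centre at (0.477, -0.322, 0.032) with its normal tilted 40° towards -x. I'll take the knob along its own axis.

```bash
python3 -c "
from h import *
p=go([.47,-.315,.25],down(0,-20));p=go([.431,-.3228,.0867+.05],down(0,-39.6),p);print(sense()['joints'])"
```

```text
xyz [11.47, -11.67, 3.44] ang [-0.04, -40.08, -0.33]
xyz [7.54, -0.78, 9.31] ang [0.0, -19.6, 0.0]
[ 0.02156728  0.62415705  0.29518025  1.59153515 -0.07587356  1.2866333
  1.89145578]
```

Emit:
servo_tool --moves '[{"grip": 1,"xyz": [11.5,-11.7,3.4],"angular": [0,-40,0]},{"grip": 1,"xyz": [11.5,-11.7,3.4],"angular": [0,-40,0]},{"grip": 1,"xyz": [11.5,-11.7,3.4],"angular": [0,-40,0]},{"grip": 1,"xyz": [11.5,-11.7,3.4],"angular": [0,-40,0]},{"grip": 1,"xyz": [11.5,-11.7,3.4],"angular": [0,-40,0]}]'

```text
time: 8.75
tool_pos: [0.466, -0.318, 0.2516]
tool_rot: [0.016, 2.789, -0.009]
ft_force: [1.9, 1.2, -0.1]
grip_width: 0.997
grasp_force: 0.0
```

Emit:
servo_tool --moves '[{"grip": 1,"xyz": [7.5,-0.8,9.3],"angular": [0,-20,0]},{"grip": 1,"xyz": [7.5,-0.8,9.3],"angular": [0,-20,0]},{"grip": 1,"xyz": [7.5,-0.8,9.3],"angular": [0,-20,0]},{"grip": 1,"xyz": [7.5,-0.8,9.3],"angular": [0,-20,0]},{"grip": 1,"xyz": [7.5,-0.8,9.3],"angular": [0,-20,0]}]'

```text
time: 9.25
tool_pos: [0.434, -0.3432, 0.1765]
tool_rot: [-0.023, 2.617, 0.079]
ft_force: [0.2, 0.1, -0.9]
grip_width: 1.002
grasp_force: 0.0
```

```bash
cat > f2.py <<'E'
from fit import *
s=sense();print(s['time'],s['tool_pos'],s['joints'].round(2) if hasattr(s['joints'],'round') else s['joints'])
obs=[]
for n in('top','scene','wrist'):
    c=cap(n);r=models.cut_out('round_insert',n)
    if r:
        print(n,np.round(r[0]['position']),round(r[0]['score'],2),r[0]['pixels'].sum())
        if r[0]['pixels'].sum()>500: obs.append((c,r[0]['pixels']))
p,n,e=fit(obs,[.4766,-.3215,.032],[-.638,-.017,.77]);print(p,n,e)
print('fit w/ old', fit(pickle.load(open('obs.pkl','rb'))+obs,[.4766,-.3215,.032],[-.638,-.017,.77]))
R0=R.from_rotvec(s['tool_rot']);print('toolz',R0.apply([0,0,1]))
E
python3 f2.py;python3 -c "
from h import *
go([.431,-.3228,.0867],down(0,-39.6))"
```

```text
9.25 [ 0.43398889 -0.34317551  0.17650583] [ 1.36  0.52 -0.76  2.26 -0.31  0.13  2.62]
top [250. 407.] 0.94 821
scene [148. 303.] 0.92 362
wrist [150. 339.] 0.73 7752
[ 0.47727748 -0.32263285  0.02709172] [-0.62105776 -0.10303937  0.77696213] 0.05033934938054996
fit w/ old (array([ 0.47667553, -0.32257347,  0.02832502]), array([-0.62427   , -0.03206071,  0.7805505 ]), np.float64(0.055992395259064714))
toolz [ 0.49904418  0.06089752 -0.86443415]
xyz [4.86, 1.51, 7.72] ang [3.45, -9.77, -0.12]
```

The 40° lean runs into the limits of joints 6 and 7. A 20° lean will do, since the knob can sit tilted between the pads about the closing axis.

```bash
python3 -c "
from h import *
go([.430,-.323,.135],down(0,-20))"
```

```text
xyz [2.55, 1.74, 3.49] ang [3.42, 9.82, 0.47]
```

Emit:
servo_tool --moves '[{"grip": 1,"xyz": [2.5,1.7,3.5],"angular": [3.4,9.8,0.5]},{"grip": 1,"xyz": [2.5,1.7,3.5],"angular": [3.4,9.8,0.5]},{"grip": 1,"xyz": [2.5,1.7,3.5],"angular": [3.4,9.8,0.5]},{"grip": 1,"xyz": [2.5,1.7,3.5],"angular": [3.4,9.8,0.5]},{"grip": 1,"xyz": [2.5,1.7,3.5],"angular": [3.4,9.8,0.5]}]'

```text
time: 10.05
tool_pos: [0.4321, -0.3217, 0.1359]
tool_rot: [-0.007, 2.79, 0.001]
ft_force: [0.4, 0.4, -0.5]
grip_width: 1.0
grasp_force: 0.0
```

```bash
cat > st.py <<'E'
from h import *
s=sense();print(round(s['time'],2),np.round(s['tool_pos'],4),np.round(s['joints'],2),'z',R.from_rotvec(s['tool_rot']).apply([0,0,1]).round(3),'y',R.from_rotvec(s['tool_rot']).apply([0,1,0]).round(3))
E
python3 st.py; python3 -c "
from h import *
p=go([.438,-.323,.1135],down(0,-20));go([.4585,-.323,.0571],down(0,-20),p)"
```

```text
10.05 [ 0.4321 -0.3217  0.1359] [ 0.94  0.48 -0.37  2.29 -0.35  0.12  2.55] z [ 0.344  0.001 -0.939] y [-0.005  1.    -0.   ]
xyz [0.22, -0.14, 2.31] ang [0.08, 0.14, 0.27]
xyz [0.0, 0.0, 6.0] ang [0.0, -0.0, 0.0]
```

Emit:
servo_tool --moves '[{"grip": 1,"xyz": [0.2,-0.1,2],"angular": [0,0,0]},{"grip": 1,"xyz": [0.2,-0.1,4],"angular": [0,0,0]},{"grip": 1,"xyz": [0.2,-0.1,4.5],"angular": [0,0,0]},{"grip": 1,"xyz": [0.2,-0.1,4.5],"angular": [0,0,0]}]'

```text
time: 10.45
tool_pos: [0.4476, -0.3316, 0.1042]
tool_rot: [-0.004, 2.809, 0.025]
ft_force: [-0.7, 0.2, 0.4]
grip_width: 1.005
grasp_force: 0.0
```

```bash
python3 st.py
cat > f3.py <<'E'
from fit import *
c=cap('wrist');r=models.cut_out('round_insert','wrist')[0];c2=cap('top')
print(r['score'],r['pixels'].sum(),fit([(c,r['pixels'])]+pickle.load(open('obs.pkl','rb')),[.4767,-.3226,.030],[-.63,-.03,.776]))
for q in([.4767,-.3226,.030],): print(proj(c,np.array(q)+.029*np.array([-.63,-.03,.776])))
v=c['color'].copy();v[cv2.Canny(r['pixels'].astype(np.uint8)*255,50,100)>0]=[255,0,0];cv2.imwrite('pics/f3.png',v[:,:,::-1])
E
python3 f3.py; python3 -c "
from h import *
go([.4585,-.323,.0571],down(0,-20))"
```

```text
10.45 [ 0.4476 -0.3316  0.1042] [ 0.9   0.55 -0.32  2.26 -0.42  0.11  2.63] z [ 0.326  0.018 -0.945] y [-0.006  1.     0.017]
0.75 11718 (array([ 0.47611785, -0.32227186,  0.02840652]), array([-0.61535243, -0.01864019,  0.78803168]), np.float64(0.04303379217002379))
[[208.75643506 336.29958116]]
xyz [0.48, 0.75, 4.91] ang [0.98, -0.95, -0.05]
```

View pics/f3.png

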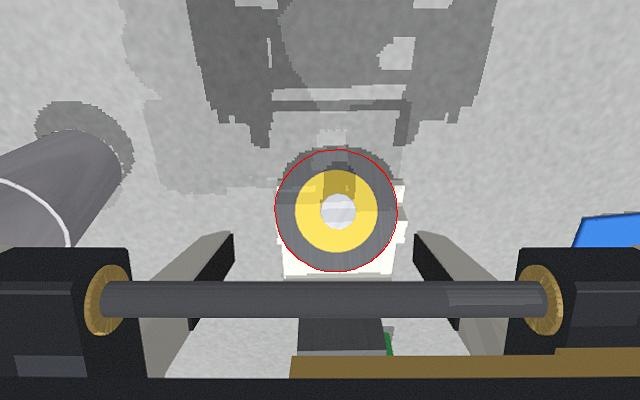

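The insert sits well centred at (210, 337), with its knob at (211, 338), but joints 6 and 7 are at their limits. I'll reduce the lean to 10° and continue.

```bash
python3 -c "
from h import *
go([.4575,-.3225,.115],down(0,-8))"
```

```text
xyz [-1.31, 0.9, -0.59] ang [0.98, 11.05, 0.05]
```

Emit:
servo_tool --moves '[{"grip": 1,"xyz": [-1.3,0.9,-0.6],"angular": [1,11,0]},{"grip": 1,"xyz": [-1.3,0.9,-0.6],"angular": [1,11,0]},{"grip": 1,"xyz": [-1.3,0.9,-0.6],"angular": [1,11,0]},{"grip": 1,"xyz": [-1.3,0.9,-0.6],"angular": [1,11,0]}]'

```text
time: 11.0
tool_pos: [0.4603, -0.3212, 0.116]
tool_rot: [-0.008, 3.0, -0.003]
ft_force: [-0.2, 0.1, -0.6]
grip_width: 0.999
grasp_force: 0.0
```

```bash
python3 st.py; python3 -c "
from h import *
z=down(0,-8).apply([0,0,1]);go(np.array([.4611,-.3225,.049])-.012*z,down(0,-8))"
```

```text
11.0 [ 0.4603 -0.3212  0.116 ] [ 0.49  0.52  0.08  2.16 -0.34  0.36  2.45] z [ 0.142 -0.002 -0.99 ] y [-0.005  1.    -0.002]
xyz [0.87, -0.11, 5.44] ang [-0.09, 0.14, 0.3]
```

Emit:
servo_tool --moves '[{"grip": 1,"xyz": [0.5,-0.1,2],"angular": [0,0,0]},{"grip": 1,"xyz": [0.9,-0.1,3.8],"angular": [0,0,0]},{"grip": 1,"xyz": [0.9,-0.1,5],"angular": [0,0,0]},{"grip": 1,"xyz": [0.9,-0.1,5.4],"angular": [0,0,0]},{"grip": 0.6,"xyz": [0.9,-0.1,5.4],"angular": [0,0,0]}]' --newtons 12

```text
time: 11.5
tool_pos: [0.4559, -0.3237, 0.0597]
tool_rot: [0.001, 3.001, 0.001]
ft_force: [0.1, -0.1, 0.5]
grip_width: 0.955
grasp_force: 0.0
```

```bash
python3 st.py; python3 -c "
from h import *
z=down(0,-8).apply([0,0,1]);go(np.array([.4611,-.3225,.049])-.012*z,down(0,-8))"
```

```text
11.5 [ 0.4559 -0.3237  0.0597] [ 0.55  0.62  0.01  2.19 -0.37  0.23  2.49] z [ 0.14  0.   -0.99] y [0.001 1.    0.   ]
xyz [-0.37, 0.12, -0.07] ang [0.02, 0.03, -0.03]
```

Emit:
servo_tool --moves '[{"grip": 0.5,"xyz": [-0.35,0.1,0],"angular": [0,0,0]},{"grip": 0,"xyz": [-0.35,0.1,0],"angular": [0,0,0]},{"grip": 0,"xyz": [-0.35,0.1,0],"angular": [0,0,0]},{"grip": 0,"xyz": [-0.35,0.1,0],"angular": [0,0,0]},{"grip": 0,"xyz": [-0.35,0.1,0],"angular": [0,0,0]}]'

```text
time: 12.0
tool_pos: [0.46, -0.3223, 0.0608]
tool_rot: [-0.001, 3.001, -0.001]
ft_force: [-0.6, -0.1, -0.0]
grip_width: 0.531
grasp_force: 0.0
```

Emit:
servo_tool --moves '[{"grip": 0,"xyz": [0,0,0],"angular": [0,0,0]},{"grip": 0,"xyz": [0,0,0],"angular": [0,0,0]},{"grip": 0,"xyz": [0,0,0],"angular": [0,0,0]},{"grip": 0,"xyz": [0,0,0],"angular": [0,0,0]},{"grip": 0,"xyz": [0,0,0],"angular": [0,0,0]}]'

```text
time: 12.5
tool_pos: [0.4599, -0.3224, 0.0606]
tool_rot: [-0.001, 3.001, -0.0]
ft_force: [-0.1, 0.8, 1.1]
grip_width: 0.101
grasp_force: 0.5
```

Emit:
servo_tool --moves '[{"grip": 0,"xyz": [0,0,0],"angular": [0,0,0]},{"grip": 0,"xyz": [0,0,0],"angular": [0,0,0]},{"grip": 0,"xyz": [0,0,0],"angular": [0,0,0]},{"grip": 0,"xyz": [0,0,0],"angular": [0,0,0]}]' --newtons 45

```text
time: 12.9
tool_pos: [0.4596, -0.3223, 0.0607]
tool_rot: [-0.0, 3.001, -0.0]
ft_force: [-2.4, 1.0, 4.0]
grip_width: 0.005
grasp_force: 2.3
```

```bash
python3 st.py; python3 f3.py
```

```text
12.9 [ 0.4596 -0.3223  0.0607] [ 0.54  0.62  0.02  2.19 -0.37  0.23  2.49] z [ 0.14 -0.   -0.99] y [-0.  1. -0.]
0.69 7556 (array([ 0.47534646, -0.32209028,  0.02780941]), array([-0.60753634, -0.02184309,  0.79399148]), np.float64(0.22343824831876105))
[[239.3637371  323.65207232]]
```

The fingers closed onto nothing, so my picture of where the pads are looks wrong. I'll check the finger geometry against the earlier wrist pictures in tool coordinates.

Run:
```python
from h import *
import pickle
c,_=pickle.load(open('w2.png.pkl','rb'))
T=np.array(c['T_tool_cam']);print(T.round(4))
def pr(P):
    Pc=(np.linalg.inv(T)@np.r_[P,1])[:3];return cv2.projectPoints(Pc[None],np.zeros(3),np.zeros(3),c['K'],c['D'])[0][0,0,::-1].round(1)
for z in(0,.006,.012,.019,.025):
  for x in(-.0075,0,.0075): print(z,x,pr([x,-.0465,z]),pr([x,.0465,z]))
g=c['color'].mean(2).astype(int)
print(g[225:340:5,234].tolist());print(g[260,130:330:4].tolist());print(g[240,200:260:2].tolist())
c=cap('wrist');save(c,'w5.png')
```

```text
[[-6.000e-04 -9.701e-01 -2.427e-01  6.750e-02]
 [ 1.000e+00 -5.000e-04 -2.000e-04 -1.300e-03]
 [ 1.000e-04 -2.427e-01  9.701e-01 -1.634e-01]
 [ 0.000e+00  0.000e+00  0.000e+00  1.000e+00]]
0 -0.0075 [263.7 236.2] [263.6 415.4]
0 0 [250.2 235.2] [250.1 416.4]
0 0.0075 [236.4 234.3] [236.3 417.4]
0.006 -0.0075 [258.9 238.9] [258.8 412.5]
0.006 0 [245.8 238.1] [245.7 413.4]
0.006 0.0075 [232.4 237.2] [232.3 414.3]
0.012 -0.0075 [254.5 241.5] [254.4 409.8]
0.012 0 [241.7 240.7] [241.6 410.6]
0.012 0.0075 [228.7 239.9] [228.6 411.5]
0.019 -0.0075 [249.6 244.4] [249.5 406.8]
0.019 0 [237.3 243.6] [237.2 407.5]
0.019 0.0075 [224.7 242.8] [224.6 408.3]
0.025 -0.0075 [245.7 246.6] [245.6 404.3]
0.025 0 [233.7 245.9] [233.6 405.1]
0.025 0.0075 [221.4 245.2] [221.3 405.8]
[187, 187, 202, 206, 156, 120, 110, 49, 189, 193, 175, 167, 74, 129, 140, 145, 145, 143, 129, 178, 173, 169, 171]
[169, 187, 191, 190, 195, 195, 183, 188, 193, 190, 197, 144, 149, 148, 149, 149, 148, 149, 147, 130, 23, 32, 34, 36, 29, 27, 49, 191, 176, 103, 112, 137, 137, 131, 137, 144, 198, 196, 196, 196, 197, 197, 199, 198, 164, 166, 168, 166, 168, 170]
[148, 147, 148, 148, 150, 151, 147, 147, 149, 148, 149, 136, 116, 23, 30, 30, 10, 206, 192, 194, 195, 191, 191, 194, 120, 130, 131, 134, 135, 134]
```

View pics/w5.png

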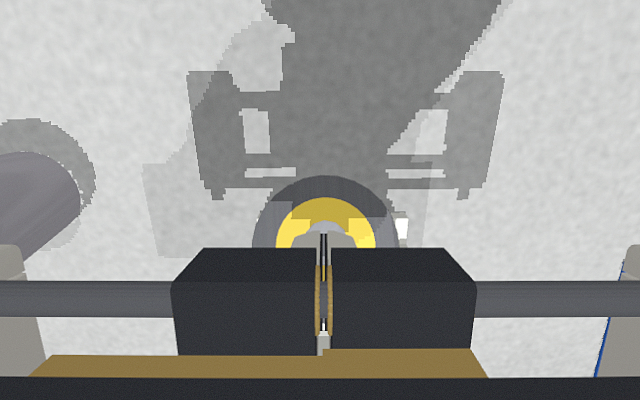

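This explains both failures. The fingertips show at (233, 235), which puts them only about 4 mm ahead of the reported TCP, not 25 mm. The disc, at about (225, 322), hasn't moved. I'll open and go 21 mm deeper.

Emit:
servo_tool --moves '[{"grip": 1,"xyz": [0,0,0],"angular": [0,0,0]},{"grip": 1,"xyz": [0,0,0],"angular": [0,0,0]},{"grip": 1,"xyz": [0,0,0],"angular": [0,0,0]},{"grip": 1,"xyz": [0,0,0],"angular": [0,0,0]},{"grip": 1,"xyz": [0,0,0],"angular": [0,0,0]}]' --newtons 12

```text
time: 13.6
tool_pos: [0.4602, -0.3222, 0.0605]
tool_rot: [-0.001, 3.001, -0.0]
ft_force: [-0.1, 0.0, 0.7]
grip_width: 0.384
grasp_force: 0.0
```

```bash
python3 st.py; python3 f3.py; python3 -c "
from h import *
z=down(0,-8).apply([0,0,1]);go(np.array([.461,-.3225,.0484])+.009*z,down(0,-8))"
```

```text
13.6 [ 0.4602 -0.3222  0.0605] [ 0.54  0.62  0.02  2.19 -0.37  0.23  2.49] z [ 0.14 -0.   -0.99] y [-0.001  1.    -0.   ]
0.88 9970 (array([ 0.4760367 , -0.32240091,  0.02747083]), array([-0.61390684, -0.03534858,  0.78858663]), np.float64(0.1786905257922837))
[[238.61804723 323.39712493]]
xyz [0.07, -0.02, 2.12] ang [-0.01, 0.05, 0.03]
```

Emit:
servo_tool --moves '[{"grip": 0.6,"xyz": [0,0,0],"angular": [0,0,0]},{"grip": 0.6,"xyz": [0,0,0.5],"angular": [0,0,0]},{"grip": 0.6,"xyz": [0,0,1.2],"angular": [0,0,0]},{"grip": 0.6,"xyz": [0,0,1.8],"angular": [0,0,0]},{"grip": 0.6,"xyz": [0,0,2.1],"angular": [0,0,0]}]'

```text
time: 14.25
tool_pos: [0.4627, -0.3222, 0.0388]
tool_rot: [-0.001, 3.002, 0.0]
ft_force: [0.8, 0.1, -0.3]
grip_width: 0.6
grasp_force: 0.0
```

Emit:
servo_tool --moves '[{"grip": 0.6,"xyz": [0,0,0],"angular": [0,0,0]},{"grip": 0.3,"xyz": [0,0,0],"angular": [0,0,0]},{"grip": 0,"xyz": [0,0,0],"angular": [0,0,0]},{"grip": 0,"xyz": [0,0,0],"angular": [0,0,0]},{"grip": 0,"xyz": [0,0,0],"angular": [0,0,0]}]'

```text
time: 14.75
tool_pos: [0.4629, -0.3225, 0.04]
tool_rot: [-0.001, 3.001, -0.001]
ft_force: [-0.4, 0.7, 0.2]
grip_width: 0.306
grasp_force: 0.0
```

Emit:
servo_tool --moves '[{"grip": 0,"xyz": [0,0,0],"angular": [0,0,0]},{"grip": 0,"xyz": [0,0,0],"angular": [0,0,0]},{"grip": 0,"xyz": [0,0,0],"angular": [0,0,0]}]' --newtons 35

```text
time: 15.05
tool_pos: [0.4628, -0.3224, 0.0399]
tool_rot: [-0.001, 3.001, -0.0]
ft_force: [-0.7, 0.4, 0.9]
grip_width: 0.249
grasp_force: 35.0
```

```bash
python3 st.py
```

```text
15.05 [ 0.4628 -0.3224  0.0399] [ 0.56  0.66 -0.01  2.19 -0.38  0.19  2.49] z [ 0.14 -0.   -0.99] y [-0.  1. -0.]
```

Now the grip holds at 23 mm. Lifting gently.

Emit:
servo_tool --moves '[{"grip": 0,"xyz": [-0.07,0,-0.5],"angular": [0,0,0]},{"grip": 0,"xyz": [-0.2,0,-1.5],"angular": [0,0,0]},{"grip": 0,"xyz": [-0.4,0,-3],"angular": [0,0,0]},{"grip": 0,"xyz": [-0.7,0,-5],"angular": [0,0,0]},{"grip": 0,"xyz": [-1,0,-7],"angular": [0,0,0]}]'

```text
time: 15.55
tool_pos: [0.4628, -0.3223, 0.1118]
tool_rot: [-0.0, 3.001, -0.0]
ft_force: [0.3, 0.4, -1.1]
grip_width: 0.249
grasp_force: 35.0
```

Emit:
servo_tool --moves '[{"grip": 0,"xyz": [-0.3,0,-2],"angular": [0,0,0]},{"grip": 0,"xyz": [-0.6,0,-4],"angular": [0,0,0]},{"grip": 0,"xyz": [-0.9,0,-6],"angular": [0,0,0]},{"grip": 0,"xyz": [-1.1,0,-8],"angular": [0,0,0]},{"grip": 0,"xyz": [-1.1,0,-8],"angular": [0,0,0]}]'

```text
time: 16.05
tool_pos: [0.4635, -0.323, 0.1943]
tool_rot: [-0.001, 2.997, -0.004]
ft_force: [-0.7, 0.7, -1.6]
grip_width: 0.245
grasp_force: 35.0
```

```bash
cat > f4.py <<'E'
from fit import *
import sys
s=sense();obs=[]
R0=R.from_rotvec(s['tool_rot']);G=s['tool_pos']-.009*R0.apply([0,0,1])
for n in sys.argv[1:]:
    c=cap(n);r=models.cut_out('round_insert',n)
    if r:
        print(n,np.round(r[0]['position']),round(r[0]['score'],2),r[0]['pixels'].sum())
        obs.append((c,r[0]['pixels']))
# one unknown: angle of knob about tool y, and shift along knob
out=[]
def model(a,u):
    nT=np.array([np.sin(np.radians(a)),0,-np.cos(np.radians(a))]);n=R0.apply(nT);return G-(u+.004)*n,n
def f(v):
    p,n=model(*v);M=Rn(n);e=0
    for c,m in obs:
        S=sil(c,p,M,parts[:1]);k=np.ones_like(m);
        e+=1-(S&m).sum()/max(1,m.sum()) + 0.3*(S&~m).sum()/m.sum()
    return e
best=min(((f((a,.02)),a) for a in range(-60,61,5)))
r=minimize(f,[best[1],.02],method='Nelder-Mead',options=dict(initial_simplex=[[best[1],.02],[best[1]+6,.02],[best[1],.015]]))
print('angle',r.x,r.fun,model(*r.x))
E
python3 st.py; python3 f4.py scene top wrist
```

```text
16.05 [ 0.4635 -0.323   0.1943] [ 0.42  0.41  0.18  2.09 -0.29  0.54  2.39] z [ 0.144 -0.003 -0.99 ] y [-0.     1.    -0.003]
scene [111. 296.] 0.78 323
top [233. 412.] 0.65 308
wrist [230. 325.] 0.94 10257
angle [2.47332776e+01 2.00603878e-02] 1.3653708319681432 (array([ 0.47533202, -0.32297995,  0.1830209 ]), array([-0.54474291,  0.00210292,  0.83860047]))
```

```bash
python3 -c "
from h import *
p=go([.575,-.03,.17],down(0,27))"
```

```text
xyz [-10.9, 29.2, 3.59] ang [0.03, 34.96, 0.03]
```

Emit:
servo_tool --moves '[{"grip": 0,"xyz": [-1,3,0],"angular": [0,4,0]},{"grip": 0,"xyz": [-3,7,0.5],"angular": [0,10,0]},{"grip": 0,"xyz": [-4.5,11.5,1],"angular": [0,17,0]},{"grip": 0,"xyz": [-6,16,1.5],"angular": [0,24,0]},{"grip": 0,"xyz": [-7.5,20,2],"angular": [0,30,0]}]'

```text
time: 16.85
tool_pos: [0.5407, -0.1195, 0.1813]
tool_rot: [0.003, -2.754, 0.002]
ft_force: [1.6, -0.5, -1.8]
grip_width: 0.251
grasp_force: 35.0
```

```bash
python3 st.py; python3 -c "
from h import *
p=go([.575,-.03,.17],down(0,27))"
```

```text
16.85 [ 0.5407 -0.1195  0.1813] [-0.11  0.63  0.32  1.79 -0.13  1.14  1.84] z [-0.378 -0.002 -0.926] y [-0.002  1.    -0.001]
xyz [-3.61, 8.94, -0.27] ang [-0.11, 4.79, 0.08]
```

Emit:
servo_tool --moves '[{"grip": 0,"xyz": [-1.2,3,0],"angular": [0,3,0]},{"grip": 0,"xyz": [-2.7,6.5,0],"angular": [0,4.8,0]},{"grip": 0,"xyz": [-3.6,9,-0.3],"angular": [0,4.8,0]},{"grip": 0,"xyz": [-3.6,9,-0.3],"angular": [0,4.8,0]},{"grip": 0,"xyz": [-3.6,9,-0.3],"angular": [0,4.8,0]}]'

```text
time: 17.35
tool_pos: [0.5739, -0.0321, 0.1701]
tool_rot: [0.002, -2.673, 0.002]
ft_force: [-0.1, -0.0, -1.9]
grip_width: 0.25
grasp_force: 35.0
```

```bash
python3 st.py; python3 f4.py scene top wrist; python3 f4.py wrist; python3 f4.py scene
```

```text
17.35 [ 0.5739 -0.0321  0.1701] [-0.21  0.71  0.29  1.68 -0.17  1.25  1.73] z [-0.451 -0.001 -0.892] y [-0.002  1.    -0.001]
scene [216. 325.] 0.49 109
top [208. 292.] 0.63 750
wrist [229. 323.] 0.93 10475
angle [3.06371002e+01 1.89482880e-02] 3.1703169042353645 (array([ 0.57953418, -0.03206967,  0.15521808]), array([-6.64427773e-02,  6.56665057e-04,  9.97790021e-01]))
wrist [229. 320.] 0.6 10527
angle [2.46952667e+01 2.17459679e-02] 0.32786168899021567 (array([ 0.57701123, -0.03338026,  0.1537377 ]), array([3.56347002e-02, 5.79780403e-04, 9.99364714e-01]))
scene [217. 328.] 0.53 72
angle [9.56065063e+01 4.06594849e-02] 0.6444444444444444 (array([ 0.61970976, -0.03298607,  0.16335402]), array([-9.32788627e-01,  7.91526113e-04,  3.60423017e-01]))
```

Emit:
servo_tool --moves '[{"grip": 0,"xyz": [-1.4,0.5,2.7],"angular": [0,0,0]},{"grip": 0,"xyz": [-3,1,6],"angular": [0,0,0]},{"grip": 0,"xyz": [-4.3,1,8.5],"angular": [0,0,0]},{"grip": 0,"xyz": [-5.5,1,10.7],"angular": [0,0,0]},{"grip": 0,"xyz": [-5.9,1,11.6],"angular": [0,0,0]}]'

```text
time: 18.35
tool_pos: [0.5736, -0.0222, 0.039]
tool_rot: [0.001, -2.672, 0.001]
ft_force: [0.1, 0.5, -2.2]
grip_width: 0.248
grasp_force: 35.0
```

```bash
python3 st.py; python3 f4.py wrist; python3 f4.py wrist
```

```text
18.35 [ 0.5736 -0.0222  0.039 ] [-0.2   0.87  0.25  1.74 -0.22  1.04  1.74] z [-0.453 -0.001 -0.892] y [-0.001  1.    -0.   ]
wrist [230. 324.] 0.65 10446
angle [2.47792621e+01 2.16035420e-02] 0.33032739804709943 (array([ 0.57676409, -0.02216663,  0.02140448]), array([3.71032077e-02, 3.60348345e-04, 9.99311374e-01]))
wrist [229. 325.] 0.64 10462
angle [2.49052944e+01 2.14080167e-02] 0.32930606002676355 (array([ 0.57707022, -0.02242764,  0.02276539]), array([3.44136876e-02, 5.67852699e-04, 9.99407512e-01]))
```

Emit:
servo_tool --moves '[{"grip": 0,"xyz": [-0.25,0,0.45],"angular": [0,0,0]},{"grip": 0,"xyz": [-0.38,0,0.75],"angular": [0,0,0]},{"grip": 0,"xyz": [-0.38,0,0.75],"angular": [0,0,0]}]' --newtons 15

```text
time: 18.85
tool_pos: [0.5746, -0.0223, 0.0328]
tool_rot: [0.0, -2.675, 0.0]
ft_force: [0.0, -0.6, -3.1]
grip_width: 0.256
grasp_force: 15.0
```

Emit:
servo_tool --moves '[{"grip": 0,"xyz": [-0.09,0,0.18],"angular": [0,0,0]},{"grip": 0,"xyz": [-0.09,0,0.18],"angular": [0,0,0]}]' --newtons 8

```text
time: 19.05
tool_pos: [0.5746, -0.0223, 0.0306]
tool_rot: [0.0, -2.675, 0.001]
ft_force: [0.4, 0.5, -2.0]
grip_width: 0.254
grasp_force: 8.0
```

Emit:
servo_tool --moves '[{"grip": 0,"xyz": [-0.09,0,0.18],"angular": [0,0,0]},{"grip": 0,"xyz": [-0.09,0,0.18],"angular": [0,0,0]}]'

```text
time: 19.25
tool_pos: [0.5745, -0.0224, 0.0284]
tool_rot: [0.0, -2.674, 0.001]
ft_force: [0.7, -0.4, -1.1]
grip_width: 0.254
grasp_force: 8.0
```

Emit:
servo_tool --moves '[{"grip": 0,"xyz": [-0.09,0,0.18],"angular": [0,0,0]},{"grip": 0,"xyz": [-0.09,0,0.18],"angular": [0,0,0]}]'

```text
time: 19.45
tool_pos: [0.5747, -0.0224, 0.0267]
tool_rot: [0.0, -2.675, 0.001]
ft_force: [0.6, -0.1, 0.8]
grip_width: 0.252
grasp_force: 8.0
```

Emit:
servo_tool --moves '[{"grip": 0,"xyz": [-0.05,0,0.1],"angular": [0,0,0]},{"grip": 0,"xyz": [-0.05,0,0.1],"angular": [0,0,0]}]'

```text
time: 19.65
tool_pos: [0.5748, -0.0224, 0.0263]
tool_rot: [0.0, -2.675, 0.0]
ft_force: [-0.3, 0.6, 7.4]
grip_width: 0.253
grasp_force: 8.0
```

The plate is on the mat, so I'll release it and back straight off.

Emit:
servo_tool --moves '[{"grip": 0.6,"xyz": [0,0,0],"angular": [0,0,0]},{"grip": 0.6,"xyz": [0,0,0],"angular": [0,0,0]},{"grip": 0.6,"xyz": [0,0,0],"angular": [0,0,0]},{"grip": 0.6,"xyz": [0,0,0],"angular": [0,0,0]},{"grip": 0.6,"xyz": [0,0,0],"angular": [0,0,0]}]'

```text
time: 20.15
tool_pos: [0.5745, -0.0224, 0.0254]
tool_rot: [0.0, -2.674, 0.001]
ft_force: [-0.2, -0.3, -0.4]
grip_width: 0.59
grasp_force: 0.0
```

Emit:
servo_tool --moves '[{"grip": 0.9,"xyz": [0,0,-2],"angular": [0,0,0]},{"grip": 0.9,"xyz": [0,0,-5],"angular": [0,0,0]},{"grip": 0.9,"xyz": [2,0,-8],"angular": [0,-8,0]},{"grip": 0.9,"xyz": [4,0,-10],"angular": [0,-16,0]},{"grip": 0.9,"xyz": [4,0,-10],"angular": [0,-24,0]}]'

```text
time: 20.65
tool_pos: [0.5852, -0.023, 0.1361]
tool_rot: [-0.001, -3.104, 0.001]
ft_force: [0.6, 0.5, 0.2]
grip_width: 0.897
grasp_force: 0.0
```

```bash
python3 st.py
cat > f5.py <<'E'
from fit import *
import sys
p0=list(map(float,sys.argv[1].split(',')));obs=[]
for n in sys.argv[2:]:
    c=cap(n);r=models.cut_out('round_insert',n)
    if r: print(n,np.round(r[0]['position']),round(r[0]['score'],2),r[0]['pixels'].sum());obs.append((c,r[0]['pixels']))
p,n,e=fit(obs,p0,[0.02,0,1]);print(p.round(4),n.round(3),e)
for o in obs: print(' single xy', end='');print(np.round(minimize(lambda v:1-(lambda s:(s&o[1]).sum()/(s|o[1]).sum())(sil(o[0],np.r_[v,p0[2]],Rn(np.array([0,0,1.])),parts)),p0[:2],method='Nelder-Mead',options=dict(initial_simplex=[p0[:2],[p0[0]+.005,p0[1]],[p0[0],p0[1]+.005]])).x,4))
E
python3 f5.py .577,-.0224,.010 wrist scene top
```

```text
20.65 [ 0.5852 -0.023   0.1361] [-0.24  0.57  0.27  1.98 -0.23  0.66  1.75] z [-0.038 -0.001 -0.999] y [ 0.     1.    -0.001]
wrist [192. 326.] 0.74 8276
scene [237. 334.] 0.59 772
top [219. 294.] 0.61 574
[ 0.5768 -0.0231  0.0066] [-0.324  0.185  0.928] 0.1537472992946629
 single xy[ 0.5779 -0.0231]
 single xy[ 0.5811 -0.0244]
 single xy[ 0.5767 -0.0224]
```

```bash
python3 -c "
from h import *
p=go([.5775,-.0228,.06],down(0,0));p=go([.5775,-.0228,.0212],down(0,0),p)"
```

```text
xyz [0.37, -0.07, 7.27] ang [-0.02, -2.85, 0.05]
xyz [0.0, 0.0, 3.88] ang [0.0, 0.0, 0.0]
```

Emit:
servo_tool --moves '[{"grip": 0.9,"xyz": [0.3,0,3.5],"angular": [0,-2.9,0]},{"grip": 0.9,"xyz": [0.4,0,6],"angular": [0,-2.9,0]},{"grip": 0.9,"xyz": [0.4,0,7.3],"angular": [0,-2.9,0]},{"grip": 0.9,"xyz": [0.4,0,7.3],"angular": [0,-2.9,0]},{"grip": 0.7,"xyz": [0.4,0,7.3],"angular": [0,-2.9,0]}]'

```text
time: 21.45
tool_pos: [0.5773, -0.0225, 0.0598]
tool_rot: [-0.0, 3.14, -0.001]
ft_force: [-0.0, -0.1, -0.5]
grip_width: 0.854
grasp_force: 0.0
```

```bash
python3 st.py; python3 f5.py .577,-.0224,.010 wrist; python3 -c "
from h import *
p=go([.5775,-.0228,.0212],down(0,0))"
```

```text
21.45 [ 0.5773 -0.0225  0.0598] [-0.19  0.66  0.2   2.07 -0.29  0.43  1.8 ] z [ 0.002 -0.001 -1.   ] y [-0.     1.    -0.001]
wrist [220. 323.] 0.55 14278
[ 0.5791 -0.0236  0.0089] [ 0.104 -0.015  0.994] 0.021410318392154126
 single xy[ 0.5786 -0.0236]
xyz [0.01, -0.03, 3.96] ang [-0.03, 0.21, 0.02]
```

Emit:
servo_tool --moves '[{"grip": 0.7,"xyz": [-0.1,-0.07,1.5],"angular": [0,0,0]},{"grip": 0.6,"xyz": [-0.1,-0.07,2.8],"angular": [0,0,0]},{"grip": 0.5,"xyz": [-0.1,-0.07,3.6],"angular": [0,0,0]},{"grip": 0.4,"xyz": [-0.1,-0.07,3.9],"angular": [0,0,0]},{"grip": 0.3,"xyz": [-0.1,-0.07,3.9],"angular": [0,0,0]}]' --newtons 8

```text
time: 22.05
tool_pos: [0.577, -0.0232, 0.0203]
tool_rot: [-0.0, 3.14, -0.001]
ft_force: [0.0, -0.9, -0.7]
grip_width: 0.41
grasp_force: 0.0
```

Emit:
servo_tool --moves '[{"grip": 0,"xyz": [0,0,0],"angular": [0,0,0]},{"grip": 0,"xyz": [0,0,0],"angular": [0,0,0]},{"grip": 0,"xyz": [0,0,0],"angular": [0,0,0]},{"grip": 0,"xyz": [0,0,0],"angular": [0,0,0]},{"grip": 0,"xyz": [0,0,0],"angular": [0,0,0]}]'

```text
time: 22.55
tool_pos: [0.5776, -0.023, 0.0213]
tool_rot: [-0.001, 3.139, -0.001]
ft_force: [-0.7, 0.6, 1.6]
grip_width: 0.257
grasp_force: 8.0
```

Emit:
servo_tool --moves '[{"grip": 0,"xyz": [0,0,0],"angular": [0,0,0]},{"grip": 0,"xyz": [0,0,0],"angular": [0,0,0]}]' --newtons 30

```text
time: 22.75
tool_pos: [0.5776, -0.023, 0.0213]
tool_rot: [-0.001, 3.139, -0.0]
ft_force: [-0.7, 0.6, 4.2]
grip_width: 0.253
grasp_force: 30.0
```

```bash
python3 st.py; python3 -c "
from h import *
C={n:cap(n) for n in('scene','top')}
for k in range(3):
  P={n:models.place_of('recess',n)[0] for n in C}
  print({n:(np.round(P[n]['position'],1),round(P[n]['score'],2)) for n in P},tri([(C[n],P[n]['position']) for n in P]).round(4),[at_z(C[n],P[n]['position'],.114).round(4) for n in P])
  C={n:cap(n) for n in('scene','top')}
"
```

```text
22.75 [ 0.5776 -0.023   0.0213] [-0.16  0.72  0.16  2.09 -0.31  0.35  1.82] z [ 0.003 -0.    -1.   ] y [-0.  1. -0.]Traceback (most recent call last):
  File "<string>", line 5, in <module>
    P={n:models.place_of('recess',n)[0] for n in C}
         ~~~~~~~~~~~~~~~~~~~~~~~~~~~^^^
IndexError: list index out of range
```

The plate is re-gripped at 23.5 mm with the knob centred, level on the mat. I'll lift it and go to look at the recess from a hover offset in +x.

Emit:
servo_tool --moves '[{"grip": 0,"xyz": [0,0,-0.7],"angular": [0,0,0]},{"grip": 0,"xyz": [0,0,-3],"angular": [0,0,0]},{"grip": 0,"xyz": [0,0,-7],"angular": [0,0,0]},{"grip": 0,"xyz": [0,0,-11.5],"angular": [0,0,0]},{"grip": 0,"xyz": [0,0,-16],"angular": [0,0,0]}]'

```text
time: 23.45
tool_pos: [0.5763, -0.0232, 0.1825]
tool_rot: [-0.0, 3.14, -0.001]
ft_force: [1.5, -0.4, -1.8]
grip_width: 0.249
grasp_force: 30.0
```

Emit:
servo_tool --moves '[{"grip": 0,"xyz": [0,2,-2],"angular": [0,0,0]},{"grip": 0,"xyz": [-1,6,-4],"angular": [0,0,0]},{"grip": 0,"xyz": [-2,10.5,-6],"angular": [0,0,0]},{"grip": 0,"xyz": [-3,15,-7],"angular": [0,0,0]},{"grip": 0,"xyz": [-4,19.5,-7],"angular": [0,0,0]}]'

```text
time: 23.95
tool_pos: [0.6174, 0.1738, 0.2532]
tool_rot: [0.0, 3.137, 0.001]
ft_force: [0.7, -0.3, -1.4]
grip_width: 0.251
grasp_force: 30.0
```

Emit:
servo_tool --moves '[{"grip": 0,"xyz": [-1,4,0],"angular": [0,0,0]},{"grip": 0,"xyz": [-2,7.5,0],"angular": [0,0,0]},{"grip": 0,"xyz": [-3,10.5,0],"angular": [0,0,0]},{"grip": 0,"xyz": [-3,10.5,0],"angular": [0,0,0]},{"grip": 0,"xyz": [-3,10.5,0],"angular": [0,0,0]}]'

```text
time: 24.45
tool_pos: [0.6461, 0.2774, 0.2504]
tool_rot: [-0.003, 3.14, -0.002]
ft_force: [-0.3, -0.7, -2.3]
grip_width: 0.251
grasp_force: 30.0
```

```bash
python3 st.py; python3 w.py w6.png recess round_insert
python3 - <<'E'
from h import *
import pickle
c,p=pickle.load(open('w6.png.pkl','rb'))
for r in p['recess'][:1]: print(at_z(c,r['position'],.114))
g=c['color'].mean(2).astype(int)
if p['recess']:
    r,q=np.round(p['recess'][0]['position']).astype(int)
    print(g[r,max(0,q-100):q+100:4].tolist());print(g[max(0,r-70):r+90:4,q].tolist())
r=models.cut_out('round_insert','wrist');print(r and (r[0]['position'],r[0]['pixels'].sum()))
E
```

```text
24.45 [0.6461 0.2774 0.2504] [-0.69  0.56  0.32  1.64 -0.2   0.97  1.28] z [ 0.001 -0.001 -1.   ] y [-0.002  1.    -0.001]
{'time': 24.5, 'joints': [-0.687, 0.5616, 0.3239, 1.641, -0.204, 0.9717, 1.2766], 'tool_pos': [0.6464, 0.2761, 0.2508], 'tool_rot': [0.0001, 3.1399, -0.0026]}
[0.579 0.276 0.414] [ 0.24 -0.   -0.97]
recess [ 56.3 324.6] 0.92 [0.5235 0.2769 0.055 ]
recess [ 68.6 326.7] 0.18 [0.5349 0.279  0.055 ]
round_insert [244.3 322.2] 0.92 [0.7205 0.2746 0.055 ]
[0.53258965 0.27678772 0.114     ]
[109, 107, 107, 109, 111, 112, 111, 114, 112, 114, 114, 118, 29, 255, 255, 255, 255, 255, 211, 205, 200, 200, 199, 200, 202, 202, 202, 200, 200, 199, 200, 199, 200, 213, 213, 214, 212, 212, 211, 219, 26, 69, 68, 69, 71, 66, 67, 66, 63, 61]
[211, 210, 212, 212, 212, 212, 214, 192, 198, 197, 199, 200, 200, 200, 202, 201, 200, 203, 202, 203, 202, 198, 213, 214, 215, 217, 217, 219, 164, 57, 52, 57, 55, 56, 54, 58, 53]
([214.9, 320.8], np.int64(12373))
```

Emit:
servo_tool --moves '[{"grip": 0,"xyz": [1.5,0,0],"angular": [0,0,0]},{"grip": 0,"xyz": [2.5,0,0],"angular": [0,0,0]},{"grip": 0,"xyz": [2.5,0,0],"angular": [0,0,0]},{"grip": 0,"xyz": [2.5,0,0],"angular": [0,0,0]}]'

```text
time: 25.15
tool_pos: [0.622, 0.277, 0.2515]
tool_rot: [-0.001, 3.138, -0.0]
ft_force: [-1.2, 0.3, -1.2]
grip_width: 0.25
grasp_force: 30.0
```

```bash
cat > rec.py <<'E'
from h import *
from scipy.optimize import least_squares
def edge(c,cen,z,r,rng,sgn,angs,rout=None):
    g=cv2.GaussianBlur(c['color'],(3,3),0).mean(2);P=[]
    for a in angs:
        rr=np.arange(r-rng,r+rng,.0002);W=np.c_[cen[0]+rr*np.cos(a),cen[1]+rr*np.sin(a),np.full(len(rr),z)]
        px=proj(c,W);
        if px.min()<1 or px[:,0].max()>398 or px[:,1].max()>638: continue
        v=cv2.remap(g.astype(np.float32),px[:,1].astype(np.float32)[None],px[:,0].astype(np.float32)[None],cv2.INTER_LINEAR)[0]
        d=np.convolve(v,np.r_[np.ones(8),-np.ones(8)]/8,'valid')*sgn   # + when rising
        i=d.argmax()
        if d[i]>30: P.append(W[i+7,:2])
    return np.array(P)
def circ(P,r=None):
    f=(lambda v:np.hypot(*(P-v[:2]).T)-v[2]) if r is None else (lambda v:np.hypot(*(P-v[:2]).T)-r)
    x0=np.r_[P.mean(0),.045] if r is None else P.mean(0)
    q=least_squares(f,x0,loss='soft_l1',f_scale=.0005);return q.x,np.sqrt(np.mean(q.fun**2)),len(P)
if __name__=='__main__':
    s=sense();c=cap('wrist');save(c,'w7.png');import pickle;pickle.dump((c,s),open('w7.pkl','wb'))
    r=models.place_of('recess','wrist')[0];print(np.round(r['position'],1),r['score'],at_z(c,r['position'],.114)[:2].round(4))
    A=np.linspace(-np.pi,np.pi,120)
    for z,R0 in((.114,.04575),(.122,.0467)):
        cen=at_z(c,r['position'],.114)[:2]
        for k in range(3):
            P=edge(c,cen,z,R0,.006,-1,A);cc=circ(P);cen=cc[0][:2]
        print('recess z',z,cc[0].round(4),cc[1].round(5),cc[2])
    print('tcp',s['tool_pos'].round(4) if hasattr(s['tool_pos'],'round') else s['tool_pos'])
E
python3 rec.py
```

```text
[ 87.8 328.9] 0.64 [0.5333 0.2804]
recess z 0.114 [0.5325 0.2797 0.0447] 0.00013 120
recess z 0.122 [0.5331 0.2796 0.0435] 0.00013 120
tcp [0.622  0.277  0.2515]
```

```bash
cat > ring.py <<'E'
from rec import *
import pickle,sys
def ringfit(c,s,verbose=1):
    c2=dict(c);im=c['color'].astype(int);y=np.clip(im[...,0]-im[...,2],0,255).astype(np.uint8)
    c2['color']=np.repeat(y[...,None],3,2)
    z=s['tool_pos'][2]-.0073;cen=np.array(s['tool_pos'][:2]);out=[]
    A=np.linspace(np.pi-1.7,np.pi+1.7,80)
    for r0 in(.030,):
        for k in range(4):
            P=edge(c2,cen,z,r0,.006,-1,A)
            if len(P)<8: print('few',len(P));return
            cc=circ(P);cen=cc[0][:2];r0=cc[0][2]
    print('ring',cc[0].round(4),cc[1].round(5),cc[2],'minus tcp',((cen-s['tool_pos'][:2])*1000).round(2))
    im2=c['color']
    cen2=cen
    for k in range(3):
        P=edge(c,cen2,z,.045,.005,1,np.linspace(np.pi-1.3,np.pi+1.3,80))
        if len(P)<8: print('rim few',len(P));return
        q=circ(P);cen2=q[0][:2]
    print('rim',q[0].round(4),q[1].round(5),q[2],'minus tcp',((cen2-s['tool_pos'][:2])*1000).round(2))
if __name__=='__main__':
    c,s=pickle.load(open('w7.pkl','rb'));s['tool_pos']=np.array(s['tool_pos']);ringfit(c,s)
    c=cv2.imread('pics/w7.png');cv2.imwrite('pics/v7.png',c)
E
python3 ring.py
```

```text
ring [0.6234 0.2756 0.0302] 9e-05 68 minus tcp [ 1.37 -1.39]
rim [0.6027 0.3127 0.0457] 0.00171 19 minus tcp [-19.25  35.68]
```

View pics/v7.png

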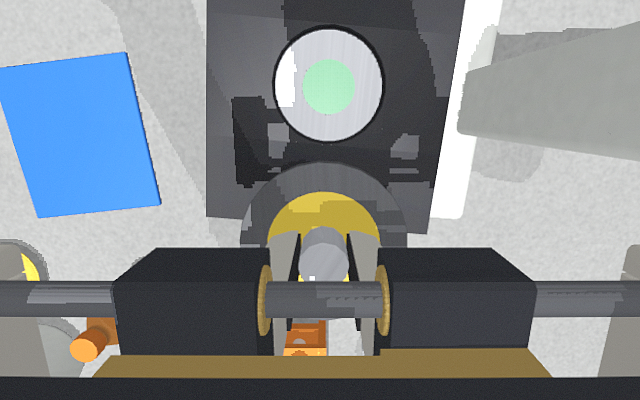

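The view shows the recess at (row 84, col 328) with its bright floor fully visible, and the held plate's yellow ring at about (222, 323). To cancel camera errors I'll measure both at nearly the same depth, with the plate low and to the side.

Emit:
servo_tool --moves '[{"grip": 0,"xyz": [1,-3,2],"angular": [0,0,0]},{"grip": 0,"xyz": [2,-6.5,4.5],"angular": [0,0,0]},{"grip": 0,"xyz": [3,-9.5,7.5],"angular": [0,0,0]},{"grip": 0,"xyz": [4,-11.2,9.6],"angular": [0,0,0]},{"grip": 0,"xyz": [4,-11.2,9.6],"angular": [0,0,0]}]'

```text
time: 25.75
tool_pos: [0.5799, 0.1611, 0.1525]
tool_rot: [-0.006, -3.139, 0.005]
ft_force: [0.1, 0.3, -1.5]
grip_width: 0.253
grasp_force: 30.0
```

Emit:
servo_tool --moves '[{"grip": 0,"xyz": [0,0,0],"angular": [0,0,0]},{"grip": 0,"xyz": [0,0,0],"angular": [0,0,0]}]'

```text
time: 25.95
tool_pos: [0.5834, 0.1661, 0.1558]
tool_rot: [-0.002, 3.137, 0.001]
ft_force: [-0.3, -0.8, -1.9]
grip_width: 0.255
grasp_force: 30.0
```

```bash
python3 st.py
cat > rel.py <<'E'
from ring import *
A=np.linspace(-np.pi,np.pi,160);D=[]
for k in range(4):
    s=sense();s['tool_pos']=np.array(s['tool_pos']);c=cap('wrist')
    print(s['tool_pos'].round(4),np.round(s['tool_rot'],4))
    c2=dict(c);im=c['color'].astype(int);c2['color']=np.repeat(np.clip(im[...,0]-im[...,2],0,255).astype(np.uint8)[...,None],3,2)
    z=s['tool_pos'][2]-.0073;cen=s['tool_pos'][:2];r0=.030
    for _ in range(4):
        P=edge(c2,cen,z,r0,.006,-1,np.linspace(np.pi-1.5,np.pi+1.5,80));q=circ(P);cen=q[0][:2]
    rc=np.array([.5325,.2797])
    for _ in range(4):
        P=edge(c,rc,.114,.0447,.004,-1,A);w=circ(P);rc=w[0][:2]
    print('ring',q[0].round(4),q[1].round(5),q[2],'rec',w[0].round(4),w[1].round(5),w[2]);D.append(rc-cen)
print((np.array(D)*1000).round(2).tolist(),(np.mean(D,0)*1000).round(2))
E
python3 rel.py
```

```text
25.95 [0.5834 0.1661 0.1558] [-0.56  0.55  0.28  1.95 -0.23  0.66  1.44] z [ 0.005  0.001 -1.   ] y [-0.001  1.     0.001]
[0.5834 0.1661 0.1558] [-1.800e-03  3.137e+00  9.000e-04]
ring [0.5848 0.1647 0.0302] 0.00011 78 rec [0.5327 0.281  0.0445] 0.00032 160
[0.5833 0.1663 0.1558] [-2.500e-03  3.137e+00  9.000e-04]
ring [0.5847 0.1649 0.0303] 0.00011 78 rec [0.5327 0.281  0.0445] 0.00032 160
[0.583  0.1662 0.1558] [-2.7000e-03  3.1372e+00  7.0000e-04]
ring [0.5845 0.1648 0.0303] 0.00011 78 rec [0.5327 0.281  0.0445] 0.00032 160
[0.5828 0.1661 0.1557] [-2.5000e-03  3.1374e+00  6.0000e-04]
ring [0.5843 0.1647 0.0303] 0.00011 78 rec [0.5327 0.281  0.0445] 0.00031 160
[[-52.07, 116.27], [-52.02, 116.11], [-51.83, 116.16], [-51.55, 116.32]] [-51.87 116.21]
```

Emit:
servo_tool --moves '[{"grip": 0,"xyz": [-1,3,0],"angular": [0,0,0]},{"grip": 0,"xyz": [-2.5,7,0],"angular": [0,0,0]},{"grip": 0,"xyz": [-3.5,10,0],"angular": [0,0,0]},{"grip": 0,"xyz": [-4,11.4,0],"angular": [0,0,0]},{"grip": 0,"xyz": [-4,11.4,0],"angular": [0,0,0]}]'

```text
time: 26.65
tool_pos: [0.622, 0.2818, 0.1548]
tool_rot: [-0.006, 3.139, 0.001]
ft_force: [0.1, -0.2, -2.5]
grip_width: 0.253
grasp_force: 30.0
```

Emit:
servo_tool --moves '[{"grip": 0,"xyz": [0,0,0],"angular": [0,0,0]},{"grip": 0,"xyz": [0,0,0],"angular": [0,0,0]}]'

```text
time: 26.85
tool_pos: [0.6219, 0.2768, 0.1552]
tool_rot: [0.003, 3.139, -0.002]
ft_force: [-0.4, -0.7, -1.7]
grip_width: 0.25
grasp_force: 30.0
```

```bash
sed -i 's/np.linspace(-np.pi,np.pi,160)/np.linspace(-np.pi,np.pi,160)/' rel.py; python3 rel.py
```

```text
[0.6219 0.2768 0.1552] [ 2.6000e-03  3.1393e+00 -2.3000e-03]
ring [0.6232 0.2754 0.0302] 0.00012 78 rec [0.5323 0.2798 0.0448] 0.00012 124
[0.6219 0.277  0.1553] [ 2.7000e-03  3.1392e+00 -1.9000e-03]
ring [0.6233 0.2755 0.0303] 0.00012 78 rec [0.5323 0.2798 0.0448] 0.00012 124
[0.622  0.2772 0.1553] [ 2.500e-03  3.139e+00 -1.400e-03]
ring [0.6234 0.2758 0.0303] 0.00012 78 rec [0.5323 0.2798 0.0448] 0.00012 124
[0.6221 0.2775 0.1553] [ 2.100e-03  3.139e+00 -1.100e-03]
ring [0.6234 0.2761 0.0303] 0.00012 78 rec [0.5323 0.2798 0.0448] 0.00012 124
[[-90.9, 4.4], [-91.04, 4.25], [-91.11, 3.98], [-91.1, 3.65]] [-91.04   4.07]
```

Emit:
servo_tool --moves '[{"grip": 0,"xyz": [2,0.1,0],"angular": [0,0,0]},{"grip": 0,"xyz": [5,0.2,0],"angular": [0,0,0]},{"grip": 0,"xyz": [7.5,0.3,0],"angular": [0,0,0]},{"grip": 0,"xyz": [9.1,0.35,0],"angular": [0,0,0]},{"grip": 0,"xyz": [9.1,0.35,0],"angular": [0,0,0]}]'

```text
time: 27.55
tool_pos: [0.5288, 0.2824, 0.155]
tool_rot: [-0.002, 3.141, -0.0]
ft_force: [1.3, 0.1, -1.9]
grip_width: 0.249
grasp_force: 30.0
```

Emit:
servo_tool --moves '[{"grip": 0,"xyz": [0,0,0],"angular": [0,0,0]},{"grip": 0,"xyz": [0,0,0],"angular": [0,0,0]},{"grip": 0,"xyz": [0,0,0],"angular": [0,0,0]},{"grip": 0,"xyz": [0,0,0],"angular": [0,0,0]},{"grip": 0,"xyz": [0,0,0],"angular": [0,0,0]}]'

```text
time: 28.05
tool_pos: [0.5313, 0.2823, 0.1547]
tool_rot: [0.0, 3.139, -0.001]
ft_force: [0.1, -0.0, -2.5]
grip_width: 0.251
grasp_force: 30.0
```

```bash
python3 st.py; python3 -c "
from h import *
for k in range(3): go([.5309,.2812,.142],down(0,0));cap('wrist')"
```

```text
28.05 [0.5313 0.2823 0.1547] [-0.78  0.55  0.3   1.97 -0.25  0.66  1.24] z [ 0.003 -0.001 -1.   ] y [ 0.     1.    -0.001]
xyz [0.05, -0.11, 1.27] ang [-0.03, 0.15, -0.0]
xyz [0.04, -0.11, 1.27] ang [-0.03, 0.15, 0.0]
xyz [0.03, -0.12, 1.27] ang [-0.03, 0.15, 0.01]
```

Emit:
servo_tool --moves '[{"grip": 0,"xyz": [0.04,-0.11,0.4],"angular": [0,0.15,0]},{"grip": 0,"xyz": [0.04,-0.11,0.8],"angular": [0,0.15,0]},{"grip": 0,"xyz": [0.04,-0.11,1.2],"angular": [0,0.15,0]},{"grip": 0,"xyz": [0.04,-0.11,1.2],"angular": [0,0.15,0]},{"grip": 0,"xyz": [0.04,-0.11,1.2],"angular": [0,0.15,0]}]'

```text
time: 28.7
tool_pos: [0.5306, 0.2813, 0.1426]
tool_rot: [0.001, -3.141, 0.001]
ft_force: [-0.5, -0.8, -2.0]
grip_width: 0.25
grasp_force: 30.0
```

Emit:
servo_tool --moves '[{"grip": 0,"xyz": [0,0,0.2],"angular": [0,0,0]},{"grip": 0,"xyz": [0,0,0.3],"angular": [0,0,0]},{"grip": 0,"xyz": [0,0,0.3],"angular": [0,0,0]},{"grip": 0,"xyz": [0,0,0.3],"angular": [0,0,0]}]'

```text
time: 29.1
tool_pos: [0.5307, 0.2814, 0.1399]
tool_rot: [-0.001, 3.142, -0.001]
ft_force: [-1.0, 0.4, -1.8]
grip_width: 0.255
grasp_force: 30.0
```

Emit:
servo_tool --moves '[{"grip": 0,"xyz": [0,0,0.1],"angular": [0,0,0]},{"grip": 0,"xyz": [0,0,0.1],"angular": [0,0,0]}]'

```text
time: 29.3
tool_pos: [0.5307, 0.2813, 0.1388]
tool_rot: [-0.0, 3.142, -0.001]
ft_force: [0.5, 0.5, -2.5]
grip_width: 0.254
grasp_force: 30.0
```

Emit:
servo_tool --moves '[{"grip": 0,"xyz": [0,0,0.1],"angular": [0,0,0]},{"grip": 0,"xyz": [0,0,0.15],"angular": [0,0,0]},{"grip": 0,"xyz": [0,0,0.15],"angular": [0,0,0]}]' --newtons 15

```text
time: 29.6
tool_pos: [0.5306, 0.2813, 0.1372]
tool_rot: [0.001, -3.141, 0.001]
ft_force: [0.6, -0.2, -2.1]
grip_width: 0.252
grasp_force: 15.0
```

Emit:
servo_tool --moves '[{"grip": 0,"xyz": [0,0,0.1],"angular": [0,0,0]},{"grip": 0,"xyz": [0,0,0.1],"angular": [0,0,0]}]'

```text
time: 29.8
tool_pos: [0.5308, 0.2814, 0.1363]
tool_rot: [-0.001, 3.141, -0.001]
ft_force: [-0.2, 1.0, -2.8]
grip_width: 0.257
grasp_force: 15.0
```

Emit:
servo_tool --moves '[{"grip": 0,"xyz": [0,0,0.1],"angular": [0,0,0]},{"grip": 0,"xyz": [0,0,0.1],"angular": [0,0,0]}]'

```text
time: 30.0
tool_pos: [0.5308, 0.2814, 0.1353]
tool_rot: [-0.001, 3.141, -0.001]
ft_force: [0.3, 0.1, -2.1]
grip_width: 0.254
grasp_force: 15.0
```

Already below the mouth height with no contact force. Continuing.

Emit:
servo_tool --moves '[{"grip": 0,"xyz": [0,0,0.1],"angular": [0,0,0]},{"grip": 0,"xyz": [0,0,0.1],"angular": [0,0,0]}]'

```text
time: 30.2
tool_pos: [0.5308, 0.2814, 0.1343]
tool_rot: [-0.0, 3.141, -0.001]
ft_force: [1.2, -0.5, -2.4]
grip_width: 0.254
grasp_force: 15.0
```

Emit:
servo_tool --moves '[{"grip": 0,"xyz": [0,0,0.1],"angular": [0,0,0]},{"grip": 0,"xyz": [0,0,0.1],"angular": [0,0,0]}]'

```text
time: 30.4
tool_pos: [0.5308, 0.2813, 0.1333]
tool_rot: [-0.001, 3.141, -0.001]
ft_force: [1.2, -0.8, -1.4]
grip_width: 0.258
grasp_force: 15.0
```

Emit:
servo_tool --moves '[{"grip": 0,"xyz": [0,0,0.1],"angular": [0,0,0]},{"grip": 0,"xyz": [0,0,0.1],"angular": [0,0,0]}]'

```text
time: 30.6
tool_pos: [0.5308, 0.2814, 0.1323]
tool_rot: [-0.001, 3.141, -0.001]
ft_force: [2.5, 0.6, -1.8]
grip_width: 0.256
grasp_force: 15.0
```

Emit:
servo_tool --moves '[{"grip": 0,"xyz": [-0.04,0,0.05],"angular": [0,0,0]},{"grip": 0,"xyz": [-0.04,0,0.1],"angular": [0,0,0]}]'

```text
time: 30.8
tool_pos: [0.5309, 0.2813, 0.1312]
tool_rot: [0.001, -3.141, 0.001]
ft_force: [0.6, -0.8, -1.7]
grip_width: 0.255
grasp_force: 15.0
```

Emit:
servo_tool --moves '[{"grip": 0,"xyz": [0,0,0.1],"angular": [0,0,0]},{"grip": 0,"xyz": [0,0,0.1],"angular": [0,0,0]}]'

```text
time: 31.0
tool_pos: [0.5309, 0.2813, 0.1301]
tool_rot: [0.001, -3.141, 0.001]
ft_force: [0.4, 0.9, -1.4]
grip_width: 0.249
grasp_force: 15.0
```

Emit:
servo_tool --moves '[{"grip": 0,"xyz": [0,0,0.1],"angular": [0,0,0]},{"grip": 0,"xyz": [0,0,0.1],"angular": [0,0,0]}]'

```text
time: 31.2
tool_pos: [0.5309, 0.2814, 0.1293]
tool_rot: [0.001, -3.141, 0.001]
ft_force: [-0.7, 0.5, -0.5]
grip_width: 0.254
grasp_force: 15.0
```

Emit:
servo_tool --moves '[{"grip": 0,"xyz": [0,0,0.07],"angular": [0,0,0]},{"grip": 0,"xyz": [0,0,0.07],"angular": [0,0,0]}]'

```text
time: 31.4
tool_pos: [0.5309, 0.2814, 0.1293]
tool_rot: [0.001, -3.141, 0.0]
ft_force: [-2.2, -0.6, 8.0]
grip_width: 0.253
grasp_force: 15.0
```

Emit:
servo_tool --moves '[{"grip": 0,"xyz": [0,0,0.04],"angular": [0,0,0]},{"grip": 0,"xyz": [0,0,0.04],"angular": [0,0,0]}]'

```text
time: 31.6
tool_pos: [0.5309, 0.2814, 0.1293]
tool_rot: [0.001, -3.142, -0.0]
ft_force: [-3.5, -1.6, 10.9]
grip_width: 0.255
grasp_force: 15.0
```

Floor contact came at TCP z = 0.1293, exactly the predicted home height. I'll ease the load, open, retreat, and check.

Emit:
servo_tool --moves '[{"grip": 0,"xyz": [0,0,-0.08],"angular": [0,0,0]},{"grip": 0,"xyz": [0,0,-0.08],"angular": [0,0,0]},{"grip": 0.6,"xyz": [0,0,-0.08],"angular": [0,0,0]},{"grip": 0.6,"xyz": [0,0,-0.08],"angular": [0,0,0]},{"grip": 0.6,"xyz": [0,0,-0.08],"angular": [0,0,0]}]' --newtons 8

```text
time: 32.1
tool_pos: [0.531, 0.2814, 0.1288]
tool_rot: [0.001, -3.141, 0.001]
ft_force: [-0.5, 0.3, -1.1]
grip_width: 0.466
grasp_force: 0.0
```

Emit:
servo_tool --moves '[{"grip": 0.6,"xyz": [0,0,0],"angular": [0,0,0]},{"grip": 0.6,"xyz": [0,0,0],"angular": [0,0,0]},{"grip": 0.6,"xyz": [0,0,-1],"angular": [0,0,0]},{"grip": 0.6,"xyz": [0,0,-3],"angular": [0,0,0]},{"grip": 0.6,"xyz": [0,0,-6],"angular": [0,0,0]}]'

```text
time: 32.6
tool_pos: [0.5304, 0.281, 0.1891]
tool_rot: [0.0, -3.14, 0.003]
ft_force: [0.6, 0.4, -0.2]
grip_width: 0.602
grasp_force: 0.0
```

Emit:
servo_tool --moves '[{"grip": 0.6,"xyz": [-2,0,-4],"angular": [0,0,0]},{"grip": 0.6,"xyz": [-5,0,-5],"angular": [0,0,0]},{"grip": 0.6,"xyz": [-5,0,-5],"angular": [0,0,0]},{"grip": 0.6,"xyz": [-5,0,-5],"angular": [0,0,0]},{"grip": 0.6,"xyz": [-5,0,-5],"angular": [0,0,0]}]'

```text
time: 33.1
tool_pos: [0.5798, 0.2813, 0.2384]
tool_rot: [0.001, -3.14, 0.002]
ft_force: [0.6, 0.1, -0.5]
grip_width: 0.602
grasp_force: 0.0
```

```bash
python3 st.py; python3 f5.py .532,.281,.118 wrist
python3 - <<'E'
from ring import *
s=sense();c=cap('wrist');c2=dict(c);im=c['color'].astype(int);c2['color']=np.repeat(np.clip(im[...,0]-im[...,2],0,255).astype(np.uint8)[...,None],3,2)
for z in(.118,.122,.126):
    cen=np.array([.5325,.28])
    for _ in range(4):
        P=edge(c2,cen,z,.03,.005,-1,np.linspace(-np.pi,np.pi,120));q=circ(P);cen=q[0][:2]
    print(z,q[0].round(5),q[1].round(5),q[2])
g=c['color'].mean(2)
bright=0
for r in(.0445,.0452,.0462,.0475,.05):
    a=np.linspace(0,2*np.pi,24,endpoint=False);px=np.round(proj(c,np.c_[cen[0]+r*np.cos(a),cen[1]+r*np.sin(a),np.full(24,.122)])).astype(int)
    print(r,[int(g[i,j]) if 0<=i<400 and 0<=j<640 else -1 for i,j in px])
E
python3 a.py
```

```text
33.1 [0.5798 0.2813 0.2384] [-0.76  0.5   0.34  1.79 -0.21  0.89  1.24] z [-0.002 -0.001 -1.   ] y [-0.001  1.    -0.001]
wrist [139. 322.] 0.6 9561
[0.5323 0.2804 0.1145] [0.102 0.083 0.991] 0.007909251743157486
 single xy[0.5319 0.2803]
0.118 [0.53213 0.27991 0.03053] 0.00011 120
0.122 [0.53186 0.27991 0.03009] 0.00011 120
0.126 [0.5316  0.27993 0.02966] 0.0001 120
0.0445 [163, 117, 100, 103, 102, 95, 99, 73, 82, 68, 55, 70, 82, 84, 83, 77, 102, 99, 99, 95, 100, 75, 111, 131]
0.0452 [107, 117, 72, 36, 30, 26, 29, 30, 42, 28, 40, 46, 43, 42, 36, 77, 40, 51, 99, 46, 33, 40, 41, 115]
0.0462 [20, 28, 27, 32, 39, 44, 43, 55, 69, 69, 75, 77, 61, 70, 62, 104, 58, 29, 89, 41, 39, 38, 34, 37]
0.0475 [101, 95, 106, 59, 64, 67, 61, 71, 67, 73, 74, 59, 58, 71, 72, 133, 65, 64, 68, 136, 54, 48, 43, 94]
0.05 [94, 124, 118, 64, 57, 62, 66, 66, 71, 69, 70, 58, 61, 65, 61, 126, 48, 55, 58, 48, 52, 57, 56, 89]
round_insert {'scene': (array([297.9, 446.8]), 0.76), 'top': (array([229.1, 168.1]), 0.72)} [0.5306 0.2765 0.1196]
square_insert {'scene': (array([240.8, 334.2]), 0.68), 'top': (array([214.1, 
[... 615 characters left out ...]
'scene': (array([246.2, 259.4]), 0.78), 'top': (array([153.3, 330.7]), 0.95)} [ 0.7554 -0.1359 -0.0025]
tip_box {'scene': (array([200.4, 244.2]), 0.97), 'top': (array([170.6, 388.6]), 0.57)} [ 0.7054 -0.2977 -0.0188]
beaker {'scene': (array([115.9, 273.4]), 0.96), 'top': (array([259.9, 474.9]), 0.94)} [ 0.451  -0.5116  0.0064]
counter_box {'scene': (array([345.7, 324.1]), 0.62), 'top': (array([148.5, 213.4]), 0.84)} [0.7768 0.1824 0.0153]
scene [0.937 0.325 0.92 ]
top [ 0.359 -0.1    1.32 ]
{'time': np.float64(34.45), 'tool_pos': array([0.581, 0.281, 0.239]), 'tool_rot': array([ 1.000e-03, -3.142e+00,  1.000e-03]), 'ft_force': array([ 0.512, -0.058,  0.572]), 'grip_width': np.float64(0.598)}
```

```bash
python3 -c "
from station import order
print(order.hand_in())"
```

```text
the job is handed in; nothing more can be done
None
```

I handed the job in at about 34.5 s: the round insert lies home in the recess by contact height and camera check. On the first try it slipped from the grip as I lifted it out of the slot and fell against the rack, so I picked it up from there, laid it on the mat, let go, re-gripped it by the knob and lowered it in gently; the square insert and bystanders look unmoved.

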